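# Refit the optics of a projection spotlight and screw down its retaining ring

### The arm

A 6-joint arm with a two-finger parallel gripper is mounted at the origin on the work surface. World frame = base frame: x ahead of the robot, y to its left, z up, the work surface at z = 0. Lengths are in m, angles in rad, forces in N, time in s.
With the tool pointing down it reaches from about 0.3 to 0.875 m from the base axis. Payload 6.4 kg.
Tool frame: the origin (TCP) lies between the finger pads; the fingertips stand 11 mm ahead of it and the grasp point (between the pads) lies 8 mm behind it (r.tcp_to_tips is the distance from the TCP to the fingertips, in m); z points along the fingers, y is the direction in which the jaws open and shut (so a half turn about z gives the same grasp; the last joint's range is limited). The gripper opens to 85 mm and grips with 20 to 120 N. Pads are 22 mm wide; open, the fingers measure 114 mm over their backs; the gripper's body (76 mm by 85 mm) begins 54 mm behind the grasp point. The pads swing forward as they close: fully open they stand 13 mm farther back than shut.
Start: joints at [-1.386, 0.181, 1.607, -0, 1.354, -0.206], TCP at [0.219, -0.532, 0.242] pointing down, gripper open.
Joint ranges: [-2.99, 2.99], [-0.89, 2.07], [0.3, 2.58], [-1.14, 4.28], [0, 2.63], [-3.12, 3.12]. Speed limits (rad/s): [2.57, 2.57, 3.01, 3.14, 3.14, 3.14].

### API

Orientations are given as a unit quaternion [x, y, z, w].
In Python, from rig import r gives the robot as it stands. The module is installed in compiled form; this text tells all that it offers.
- The arm moves only by the tool play_rows, never from a script. Its argument "plan" is a list of rows, each an object with "slide": the shift along the tool's x, y, z in mm, a list of three; "roll": the turn about the tool's z in degrees. In form: [{"slide": [tx, ty, tz], "roll": roll}, ...]. A call has 1 to 8 rows; each row is the pose to reach, as a shift and turn from the pose measured when the call began, along the tool's axes at that moment; what a row does not reach only later rows make up. A row lasts 1/12 s, in which the tool goes at most 41.7 mm and 7.16 degrees, less where a joint would pass 70% of its speed; a pose out of reach is approached as far as the arm can. A call with a gripper value outside its range is refused whole. "claw" is the gripper command: -1 is shut, 1 is fully open, values between are in proportion, set as the call begins (left out, the last holds). The fingers move at their own pace and stop on an object; "newtons" is the grip in N (left out, the last holds). Time passes only in rows, so rows that repeat a pose let the fingers close. It gives the time, the measured TCP pose, the force and the opening at its end, in the units of the state.
- r.get_obs(): the state, without advancing time (a new reading comes with each control period).
- r.snapshot(name): name is "scene" or "top"; returns a dict with "color" (420x560x3 uint8, red, green, blue), "K" (3x3 intrinsics, pixels), "k1" (the pictures are not rectified: a ray, as slopes to the right and down, at radius r is drawn at 1 + k1 r^2 times it, then the intrinsics apply), "pose" (4x4, takes a point from camera to world coordinates). Camera axes: x right, y down, z forward; pixel columns grow to the right and rows downward; lengths in m; the calibration is good to about 2 mm. A picture is of the moment at which its call begins. There is no depth.
- r.finish_job(): hands the job in, once; it reports no verdict.
The state is a dict: "time": time; "joint_positions": joint angles; "joint_velocities": joint speeds; "tau": joint torques, N m; "ee_pos": TCP position; "ee_rot": TCP orientation; "contact_force": force on the tool from outside, world axes, zero at the start; "ft_torque": the same for the moment, N m; "opening": opening from 0.0 (shut) to 1.0 (fully open).
Only numpy, scipy, OpenCV 4.12 (cv2) and the standard library are available. Lean on these libraries where they do the work, as an engineer would, in place of code of your own. Each camera call takes 0.05 s, during which the arm holds its last target. There are 200 camera calls.

### The job

Put the optics back into the projection spotlight that stands upright on the table: drop the lens, then the spacer, then the filter into its open barrel so that each lies flat on the one below, then set the retaining ring on the barrel's thread and screw it down clockwise until it clamps the stack hand-tight. Feel for the moment it takes hold: it must be snug, not merely resting, but do not crank it hard or the glass will crack. Leave everything else on the table where it lies.

Things in the scene. Friction and masses are not known exactly. Their poses are not given: they have to be found in the camera images.
- spotlight: Black LED projection spotlight fixed on the table, aimed straight up. Round foot 140 mm across, 12 mm thick; finned body 92 mm across up to 80 mm height between two yoke arms (66 mm out from the axis, 84 mm high); barrel 84 mm across up to 149 mm; above it the neck, 71 mm across. Origin on its axis at table height, z up
- barrel_mouth (a point): Centre of the barrel's open mouth, level with its rim 175 mm above the table. The smooth bore is 62 mm across with a 1.5 mm chamfer. Its floor, the focus carriage, is about 71.5 mm below the rim: it was left anywhere within 2 mm above or below that, which cannot be seen from outside
- thread (a point): Point on the axis at mid-height of the neck's coarse three-start outside thread (from 2 to 19 mm below the rim; 77 mm over the crests). Right-handed: clockwise from above screws down, 24 mm per full turn. The three starts are 120 degrees apart, 2 to 5 mm under the rim, one on the spotlight's +x axis; each runs down clockwise from there
- lens: Lens in its aluminium cell: closed disc 60 mm across, 28 mm high, domed glass just below its upper rim, about 160 g; lies flat on the table, dome up, and goes in dome up; origin at the centre of its underside, z up
- spacer: Spacer: plain open aluminium tube, 60 mm outside, 49 mm inside, 24 mm high, about 60 g, standing on the table; either end may be up; origin at the centre of its underside, z up
- filter: Filter in its aluminium cell: closed disc 60 mm across, 20 mm high with a black rubber seal on its upper rim around a flat glass, about 100 g; lies flat on the table, goes in this way up; origin at the centre of its underside, z up
- ring: Aluminium retaining ring, 46 mm high, about 180 g, right way up on the table: a skirt 87 mm across outside, 80 mm inside, 23 mm high, goes over the neck; on it a collar. Three lugs inside the skirt's lowest 5 mm, 120 degrees apart (one on the ring's +x axis), run in the thread. Origin at the centre of the skirt's lower edge, z up
- ring_collar (a point): On the ring's axis at mid-height of its knurled collar, 34.5 mm above the skirt's lower edge: 60 mm across, 23 mm high, 45 mm hole. The ring is held and turned by it. Set level on the neck at any angle, the lugs rest on the thread and screw on from there, sinking 3.8 mm per radian; set down tilted or off-centre it can cross-thread, but let go it settles level
- ring_foot (a point): On the ring's axis, level with its foot (14.5 mm above the skirt's lower edge), which presses on the filter's rubber seal. It meets the stack after up to 220 degrees of turning, the skirt's edge 12 to 16 mm below the rim; from there the clamping grows about 5 N per degree and the torque about 1 N m per 80 N. Hand-tight is about 0.6 N m; the glass cracks at 200 N. Friction holds it when let go
- block_front: Not part of the job: yellow printed demonstration block, a 48 mm cube with dark pips, lying between the robot and the spotlight; origin at the centre of its underside
- block_left: Not part of the job: the same kind of 48 mm yellow block, to the left; origin under its centre
- block_back: Not part of the job: the same kind of 48 mm yellow block, beyond the spotlight; origin under its centre
- screwdriver: Not part of the job: screwdriver with an orange handle, 150 mm long, lying near the robot; origin under its middle, x axis along it towards the tip
- lens_cap: Not part of the job: grey plastic lens cap, 68 mm across and 11 mm thick, lying flat beyond the work; origin under its centre
- blower: Not part of the job: dark rubber dust blower standing on its bulb, 64 mm across, 118 mm tall with its nozzle up; origin under its centre
- cleaner: Not part of the job: small clear bottle with a white cap, 48 mm across, 140 mm tall; origin under its centre
- gamepad: Not part of the job: dark grey game controller, about 105 mm by 150 mm and 45 mm high; origin under its middle
Things that resemble listed ones, but are neither listed nor needed, are in the scene too. Leave any blue or brown look-alike of the lens alone.

How it is judged:
At the end, for the whole second after the job is handed in: Underside heights: lens 99-108 mm, spacer 126.5-136.5, filter 150.5-160.5, each within 3 mm of the barrel's axis; ring's lower edge 155-165.5 mm, within 4 mm of the axis; all within 0.06 rad of level; ring at rest, pressing on the filter with over 8 N (z of lens in the frame of spotlight between 0.099 and 0.108 m and horizontal distance between each of lens, spacer, filter and spotlight below 0.003 m and angle between the z axis of each of lens, spacer, filter, ring and the z axis of spotlight, either way round below 0.06 rad and z of spacer in the frame of spotlight between 0.1265 and 0.1365 m and z of filter in the frame of spotlight between 0.1505 and 0.1605 m and z of ring in the frame of spotlight between 0.155 and 0.1655 m and horizontal distance between ring and spotlight below 0.004 m and contact force between ring and filter above 8 N and linear speed of ring below 0.01 m/s and angular speed of ring below 0.1 rad/s); the robot touches nothing.
It fails at once if the ring is cranked so hard that it presses on the filter with more than 200 N (contact force between ring and filter above 200 N).
It fails at once if one of the other things on the table is moved more than 30 mm (distance of any of block_front, block_left, block_back, screwdriver, lens_cap, blower, cleaner, gamepad from where it was at the start of the episode above 0.03 m).
It also fails if it takes over 72 s, if anything falls off the work surface, if the arm or the gripper's body presses on something with over 40 N, if the wrist force passes 120 N, or if a joint passes its speed limit or range.

## Working session

There is one attempt and no reset: what is moved stays moved. The work goes in short steps, Python scripts to look and compute and a tool call to move; the robot and the scene stay as the last step left them, time stands still between calls to the robot, and variables do not carry over. Pictures are saved under pics/ and viewed, about 8 in all and at most 12, crops included, and the job is handed in when it is done.

Besides the shell and the picture viewer there is one more tool, called by a JSON object that holds its "name" and its "arguments", one argument or row to a line. play_rows: Moves the arm, as the interface text tells. Its arguments: {"type":"object","properties":{"plan":{"type":"array","items":{"type":"object","properties":{"slide":{"type":"array","items":{"type":"number"}},"roll":{"type":"number"}}}},"claw":{"type":"number"},"newtons":{"type":"number"}},"required":["plan"]}

```bash
mkdir -p pics; cat > h.py <<'E'
import numpy as np, cv2
from rig import r
def snap(n,f):
    s=r.snapshot(n); cv2.imwrite(f'pics/{f}.png',s['color'][:,:,::-1]); np.savez(f'pics/{f}.npz',**s); return s
def load(f): return np.load(f'pics/{f}.npz')
def dist(s): return np.array([float(s['k1']),0,0,0,0])
def ray(s,uv,z):
    p=cv2.undistortPoints(np.array([[uv]],float),s['K'],dist(s))[0,0]
    T=s['pose']; d=T[:3,:3]@[p[0],p[1],1]; o=T[:3,3]; return o+d*(z-o[2])/d[2]
def proj(s,P):
    T=s['pose']; P=(np.atleast_2d(P)-T[:3,3])@T[:3,:3]
    return cv2.projectPoints(P,np.zeros(3),np.zeros(3),s['K'],dist(s))[0][:,0]
def up(f,x0,x1,y0,y1,k,out):
    im=cv2.imread(f'pics/{f}.png')[y0:y1,x0:x1]; cv2.imwrite(f'pics/{out}.png',cv2.resize(im,None,fx=k,fy=k,interpolation=cv2.INTER_CUBIC))
E
python3 - <<'E'
from h import *
a=snap('top','top0'); b=snap('scene','sc0')
for s in(a,b): print(s['pose'].round(3).tolist(),s['K'].round(1).tolist(),s['k1'])
o=r.get_obs(); print(o, r.tcp_to_tips)
up('top0',0,560,0,420,1.4,'top0b')
up('sc0',0,560,0,420,1.4,'sc0b')
E
```

```text
[[0.016, -0.986, 0.165, 0.365], [-1.0, -0.018, -0.014, -0.006], [0.017, -0.165, -0.986, 1.431], [0.0, 0.0, 0.0, 1.0]] [[505.1, 0.0, 285.9], [0.0, 505.1, 211.6], [0.0, 0.0, 1.0]] -0.18544066602354362
[[-0.575, 0.678, -0.458, 1.187], [0.818, 0.48, -0.316, 0.403], [0.005, -0.557, -0.831, 1.225], [0.0, 0.0, 0.0, 1.0]] [[471.4, 0.0, 273.8], [0.0, 471.4, 218.4], [0.0, 0.0, 1.0]] 0.036439088733974084
{'time': 0.1, 'joint_positions': array([-1.38629888e+00,  1.81444360e-01,  1.60788948e+00, -2.93523493e-06,
        1.35379176e+00, -2.06314069e-01]), 'joint_velocities': array([-0.00058891, -0.00148454, -0.0003515 ,  0.0008578 ,  0.00129045,
       -0.00106632]), 'tau': array([ 5.04888085e-04, -4.45872402e+01, -3.52237988e+01, -1.81086994e-04,
        4.17620860e-03,  2.55549907e-05]), 'ee_pos': array([ 0.21896034, -0.53117365,  0.24149577]), 'ee_rot': array([ 9.80968617e-01,  1.94164841e-01,  6.92789051e-06, -7.66442985e-04]), 'contact_force': array([-0.06689277, -0.24391713, -0.49671833]), 'ft_torque': array([-0.01945832, -0.0160323 , -0.03482927]), 'opening': 0.9953014875883841} 0.011
```

View pics/top0b.png

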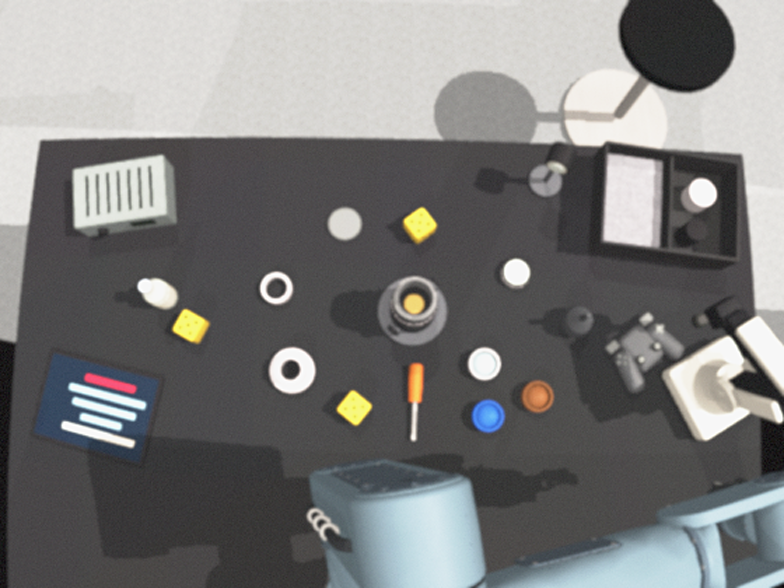

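View pics/sc0b.png

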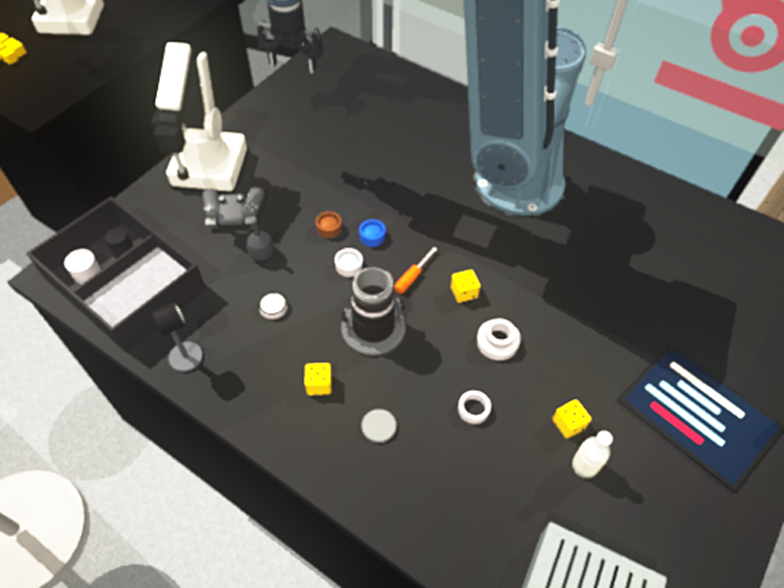

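The top picture (784 wide) shows:
- the spotlight mouth at (413,300)
- the ring at (292,370)
- the spacer at (277,288)
- the lens candidates: white (484,364), blue (488,416), brown (538,397)
- the filter candidate at (516,273)
- the lens cap at (345,223)

The white disc at (484,364) is the lens and (516,273) the filter. I'll check both in one close crop.

```bash
python3 - <<'E'
from h import *
A=cv2.imread('pics/top0.png');B=cv2.imread('pics/sc0.png')
def c(im,x,y,w=34,k=5.8):
    x=int(x/1.4);y=int(y/1.4);return cv2.resize(im[y-w:y+w,x-w:x+w],(266,266),interpolation=cv2.INTER_CUBIC)
# lens/filter/spot ; ring/spacer
t=np.hstack([c(A,484,364),c(A,516,273),c(A,413,305)])
b=np.hstack([c(A,292,370),c(A,277,288),c(B,272,306)])
cv2.imwrite('pics/crop1.png',np.vstack([t,b]))
a=load('top0')
# circle extraction: bright blobs
for n,(u,v),z in [('lens',(484,364),.028),('filter',(516,273),.02),('spacer',(277,288),.024),('ring',(292,370),.046),('mouth',(413,302),.175),('ringskirt',(292,371),.023)]:
    print(n,ray(a,(u/1.4,v/1.4),z).round(4))
E
```

```text
lens [ 0.4656 -0.1947  0.028 ]
filter [ 0.6535 -0.2624  0.02  ]
spacer [0.6124 0.2245 0.024 ]
ring [0.4459 0.1845 0.046 ]
mouth [ 0.5647 -0.0466  0.175 ]
ringskirt [0.4453 0.1876 0.023 ]
```

View pics/crop1.png

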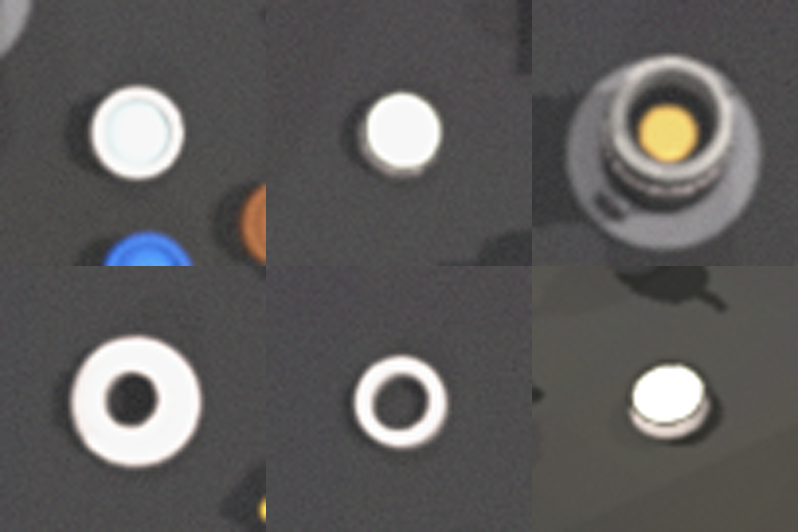

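```bash
cat > fit.py <<'E'
from h import *
from scipy.optimize import minimize
th=np.linspace(0,2*np.pi,180,endpoint=False)
def score(s,xy,z,R,sign,d=.003):
    g=s['color'].astype(float).mean(2); out=[]
    for rr in (R-d,R+d):
        P=np.c_[xy[0]+rr*np.cos(th),xy[1]+rr*np.sin(th),np.full(180,z)]
        q=proj(s,P).astype(np.float32); out.append(cv2.remap(g.astype(np.float32),q[:,:1],q[:,1:],cv2.INTER_LINEAR)[:,0])
    return np.clip(sign*(out[0]-out[1]),-10,80).mean()
def fit(ss,xy,circ):
    f=lambda p:-sum(score(s,p,z,R,sg) for s in ss for z,R,sg in circ)
    best=min(((f((xy[0]+i*.003,xy[1]+j*.003)),i,j) for i in range(-5,6) for j in range(-5,6)))
    m=minimize(f,(xy[0]+best[1]*.003,xy[1]+best[2]*.003),method='Nelder-Mead',options=dict(initial_simplex=[(xy[0]+best[1]*.003+a,xy[1]+best[2]*.003+b) for a,b in((0,0),(.002,0),(0,.002))]))
    return m.x.round(4),round(m.fun,1)
OBJ={'lens':((.4656,-.1947),[(.028,.030,1)]),'filter':((.6535,-.2624),[(.02,.030,1)]),'filterglass':((.6535,-.2624),[(.02,.0255,1)]),
'spacer':((.6124,.2245),[(.024,.030,1)]),'spacer_in':((.6124,.2245),[(.024,.0245,-1)]),'ring':((.446,.186),[(.023,.0435,1)]),'ringhole':((.446,.186),[(.046,.0225,-1)]),
'mouth_in':((.5647,-.0466),[(.175,.031,-1)]),'mouth_out':((.5647,-.0466),[(.175,.0355,1)]),'foot':((.5647,-.0466),[(.012,.07,1)])}
E
python3 - <<'E'
from fit import *
a=load('top0');b=load('sc0')
for n,(xy,c) in OBJ.items(): print(n,*[fit(ss,xy,c) for ss in([a],[b],[a,b])])
E
```

```text
lens (array([ 0.4671, -0.1949]), np.float64(-79.9)) (array([ 0.467, -0.194]), np.float64(-60.6)) (array([ 0.4673, -0.1946]), np.float64(-138.7))
filter (array([ 0.6575, -0.2626]), np.float64(-80.0)) (array([ 0.6626, -0.2546]), np.float64(-69.0)) (array([ 0.6562, -0.2621]), np.float64(-133.9))
filterglass (array([ 0.6561, -0.2628]), np.float64(-79.6)) (array([ 0.6574, -0.2606]), np.float64(-78.6)) (array([ 0.6563, -0.2618]), np.float64(-154.2))
spacer (array([0.614 , 0.2274]), np.float64(-73.4)) (array([0.6143, 0.2292]), np.float64(-64.7)) (array([0.614, 0.228]), np.float64(-132.2))
spacer_in (array([0.6141, 0.2279]), np.float64(-61.0)) (array([0.6136, 0.2291]), np.float64(-52.9)) (array([0.6139, 0.2281]), np.float64(-109.9))
ring (array([0.4477, 0.1887]), np.float64(-79.9)) (array([0.4465, 0.1893]), np.float64(-58.6)) (array([0.4473, 0.189 ]), np.float64(-137.2))
ringhole (array([0.4479, 0.1893]), np.float64(-61.3)) (array([0.4474, 0.1902]), np.float64(-44.4)) (array([0.4476, 0.1895]), np.float64(-103.8))
mouth_in (array([ 0.5718, -0.0504]), np.float64(-69.4)) (array([ 0.575 , -0.0486]), np.float64(-61.8)) (array([ 0.5732, -0.0491]), np.float64(-123.9))
mouth_out (array([ 0.5806, -0.0521]), np.float64(-31.5)) (array([ 0.5697, -0.0459]), np.float64(-25.8)) (array([ 0.579, -0.038]), np.float64(-52.7))
foot (array([ 0.5738, -0.0499]), np.float64(-55.9)) (array([ 0.5743, -0.0479]), np.float64(-33.9)) (array([ 0.5737, -0.049 ]), np.float64(-88.3))
```

The two cameras agree to about 1-2 mm (x, y in m):

| Thing | x | y |
|---|---|---|
| lens | 0.467 | -0.195 |
| filter | 0.656 | -0.262 |
| spacer | 0.614 | 0.228 |
| ring | 0.4475 | 0.189 |
| mouth | 0.573 | -0.049 |

All are within reach. I'll go above the lens first and square the yaw.

```bash
cat > rel.py <<'E'
import sys
from h import *
from scipy.spatial.transform import Rotation as R
def rel(x,y,z,yaw=0):
    o=r.get_obs(); M=R.from_quat(o['ee_rot']).as_matrix(); d=M.T@(np.array([x,y,z])-o['ee_pos'])*1e3
    w=np.degrees(np.arctan2(M[1,0],M[0,0])); print('pos',o['ee_pos'].round(4),'yaw',w.round(1),'slide',d.round(1),'roll',round(w-yaw,2),'q',o['joint_positions'].round(2),'F',o['contact_force'].round(1),'T',o['ft_torque'].round(2),'open',round(o['opening'],3),'t',o['time'])
if __name__=='__main__': rel(*map(float,sys.argv[1:]))
E
python3 rel.py .467 -.1946 .2
```

```text
pos [ 0.219  -0.5312  0.2415] yaw 22.4 slide [ 357.5 -216.6   41.9] roll 22.39 q [-1.39  0.18  1.61 -0.    1.35 -0.21] F [-0.1 -0.2 -0.5] T [-0.02 -0.02 -0.03] open 0.995 t 0.1
```

{"name": "play_rows", "arguments": {
  "plan": [
    {"slide": [357.5, -216.6, 41.9], "roll": 22.39},
    {"slide": [357.5, -216.6, 41.9], "roll": 22.39},
    {"slide": [357.5, -216.6, 41.9], "roll": 22.39},
    {"slide": [357.5, -216.6, 41.9], "roll": 22.39},
    {"slide": [357.5, -216.6, 41.9], "roll": 22.39},
    {"slide": [357.5, -216.6, 41.9], "roll": 22.39},
    {"slide": [357.5, -216.6, 41.9], "roll": 22.39},
    {"slide": [357.5, -216.6, 41.9], "roll": 22.39}
  ],
  "claw": 0.7
}}

```text
time: 0.77
ee_pos: [0.4148, -0.2644, 0.2087]
ee_rot: [1.0, -0.0, -0.0, -0.001]
contact_force: [1.4, -0.4, -0.2]
opening: 0.848
```

```bash
python3 rel.py .467 -.1946 .06
```

```text
pos [ 0.4148 -0.2644  0.2087] yaw -0.0 slide [ 52.2 -69.6 148.8] roll -0.02 q [-0.81  0.03  1.85  0.    1.27  0.76] F [ 1.4 -0.4 -0.2] T [-0.04 -0.   -0.01] open 0.848 t 0.7667
```

{"name": "play_rows", "arguments": {
  "plan": [
    {"slide": [28, -37, 20], "roll": 0},
    {"slide": [52.2, -69.6, 50], "roll": 0},
    {"slide": [52.2, -69.6, 90], "roll": 0},
    {"slide": [52.2, -69.6, 130], "roll": 0},
    {"slide": [52.2, -69.6, 149], "roll": 0},
    {"slide": [52.2, -69.6, 149], "roll": 0}
  ]
}}

```text
time: 1.27
ee_pos: [0.4627, -0.1907, 0.0535]
ee_rot: [1.0, 0.0, -0.005, -0.005]
contact_force: [-2.1, 0.6, -0.8]
opening: 0.852
```

```bash
python3 - <<'E'
from rel import *
rel(.467,-.1946,.025)
s=snap('scene','sc1'); x,y=proj(s,[.467,-.1946,.02])[0].astype(int); print(x,y)
up('sc1',x-60,x+60,y-50,y+40,6,'sc1c')
E
```

```text
pos [ 0.4627 -0.1907  0.0535] yaw 0.1 slide [ 4.6  4.2 28.4] roll 0.05 q [-0.63  0.29  1.91  0.    0.96  0.94] F [-2.1  0.6 -0.8] T [ 0.01  0.01 -0.01] open 0.852 t 1.2667
248 186
```

View pics/sc1c.png

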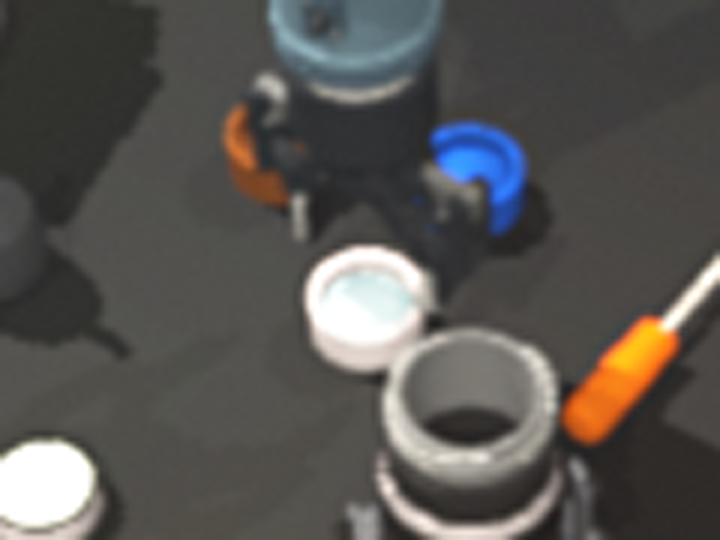

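The view shows the white lens (crop 365,305) between the open fingers (300,215) and (428,290). I'll descend and feel for the table once, to calibrate the fingertip height.

{"name": "play_rows", "arguments": {
  "plan": [
    {"slide": [4.3, 3.9, 5], "roll": 0},
    {"slide": [4.3, 3.9, 18], "roll": 0},
    {"slide": [4.3, 3.9, 30], "roll": 0},
    {"slide": [4.3, 3.9, 38], "roll": 0},
    {"slide": [4.3, 3.9, 40], "roll": 0},
    {"slide": [4.3, 3.9, 40], "roll": 0}
  ]
}}

```text
time: 1.82
ee_pos: [0.4683, -0.1962, 0.0166]
ee_rot: [1.0, -0.0, -0.004, -0.003]
contact_force: [-0.1, -0.1, 0.2]
opening: 0.85
```

{"name": "play_rows", "arguments": {
  "plan": [
    {"slide": [0, 0, 1], "roll": 0},
    {"slide": [0, 0, 2.5], "roll": 0},
    {"slide": [0, 0, 2.5], "roll": 0}
  ]
}}

```text
time: 2.07
ee_pos: [0.4685, -0.1963, 0.0144]
ee_rot: [1.0, -0.0, -0.003, -0.003]
contact_force: [0.4, 0.3, 0.9]
opening: 0.848
```

{"name": "play_rows", "arguments": {
  "plan": [
    {"slide": [0, 0, 2], "roll": 0},
    {"slide": [0, 0, 4], "roll": 0},
    {"slide": [0, 0, 4], "roll": 0}
  ]
}}

```text
time: 2.32
ee_pos: [0.4684, -0.1962, 0.0101]
ee_rot: [1.0, -0.0, -0.004, -0.003]
contact_force: [-0.4, -0.6, -0.4]
opening: 0.85
```

{"name": "play_rows", "arguments": {
  "plan": [
    {"slide": [0, 0, 2], "roll": 0},
    {"slide": [0, 0, 4], "roll": 0},
    {"slide": [0, 0, 4], "roll": 0}
  ]
}}

```text
time: 2.57
ee_pos: [0.468, -0.1959, 0.0057]
ee_rot: [1.0, 0.0, -0.004, -0.004]
contact_force: [0.2, -0.1, 0.7]
opening: 0.844
```

{"name": "play_rows", "arguments": {
  "plan": [
    {"slide": [0, 0, 1.5], "roll": 0},
    {"slide": [0, 0, 3], "roll": 0},
    {"slide": [0, 0, 3], "roll": 0}
  ]
}}

```text
time: 2.82
ee_pos: [0.468, -0.1959, 0.0028]
ee_rot: [1.0, 0.0, -0.004, -0.004]
contact_force: [-0.2, 0.1, 2.0]
opening: 0.851
```

{"name": "play_rows", "arguments": {
  "plan": [
    {"slide": [0, 0, 1.5], "roll": 0},
    {"slide": [0, 0, 3], "roll": 0},
    {"slide": [0, 0, 3], "roll": 0}
  ]
}}

```text
time: 3.07
ee_pos: [0.4681, -0.1962, 0.0024]
ee_rot: [1.0, 0.0, -0.005, -0.003]
contact_force: [-12.4, 7.8, 32.2]
opening: 0.848
```

Contact at TCP z≈2.6 mm, so with the jaws about 72 mm apart the tips sit only ~2.6 mm ahead of the TCP. I'll raise, grip the lens and lift.

{"name": "play_rows", "arguments": {
  "plan": [
    {"slide": [-1, -1.4, -8], "roll": 0},
    {"slide": [-1, -1.4, -15.5], "roll": 0},
    {"slide": [-1, -1.4, -15.5], "roll": 0}
  ]
}}

```text
time: 3.32
ee_pos: [0.4684, -0.1956, 0.0194]
ee_rot: [1.0, 0.0, -0.003, -0.003]
contact_force: [0.1, -0.7, 0.0]
opening: 0.851
```

{"name": "play_rows", "arguments": {
  "plan": [
    {"slide": [0, 0, 0], "roll": 0},
    {"slide": [0, 0, 0], "roll": 0},
    {"slide": [0, 0, 0], "roll": 0},
    {"slide": [0, 0, 0], "roll": 0},
    {"slide": [0, 0, 0], "roll": 0},
    {"slide": [0, 0, -2], "roll": 0}
  ],
  "claw": -1,
  "newtons": 40
}}

```text
time: 3.82
ee_pos: [0.4683, -0.1955, 0.021]
ee_rot: [1.0, 0.0, -0.003, -0.003]
contact_force: [0.0, -0.2, -1.4]
opening: 0.685
```

```bash
python3 rel.py .5733 -.049 .22
```

```text
pos [ 0.4683 -0.1955  0.021 ] yaw 0.0 slide [ 103.7 -147.5 -198.9] roll 0.02 q [-0.63  0.36  1.9   0.    0.89  0.94] F [ 0.  -0.2 -1.4] T [ 0.03 -0.02 -0.01] open 0.685 t 3.8167
```

{"name": "play_rows", "arguments": {
  "plan": [
    {"slide": [0, 0, -40], "roll": 0},
    {"slide": [0, 0, -80], "roll": 0},
    {"slide": [0, -10, -120], "roll": 0},
    {"slide": [10, -25, -155], "roll": 0},
    {"slide": [30, -45, -187], "roll": 0},
    {"slide": [52, -75, -199], "roll": 0},
    {"slide": [75, -107, -199], "roll": 0},
    {"slide": [100, -142, -199], "roll": 0}
  ]
}}

```text
time: 4.48
ee_pos: [0.5701, -0.0549, 0.221]
ee_rot: [1.0, -0.001, -0.002, -0.002]
contact_force: [0.6, -0.6, -2.5]
opening: 0.684
```

{"name": "play_rows", "arguments": {
  "plan": [
    {"slide": [10, -15, 0], "roll": 0},
    {"slide": [10, -15, 0], "roll": 0},
    {"slide": [10, -15, 0], "roll": 0}
  ]
}}

```text
time: 4.73
ee_pos: [0.5798, -0.0388, 0.2196]
ee_rot: [1.0, 0.001, -0.004, -0.002]
contact_force: [-0.1, -0.9, -2.0]
opening: 0.682
```

```bash
python3 - <<'E'
from fit import *
from rel import rel
rel(.5743,-.049,.204)
s=snap('scene','sc2');t=snap('top','top2')
o=r.get_obs()['ee_pos']; zt=o[2]-.0192+.028
for ss in([s],[t]): print('lens top fit',fit(ss,o[:2],[(zt,.030,1)]),'mouth',fit(ss,(.5733,-.049),[(.175,.031,-1)]))
x,y=proj(s,[.5733,-.049,.18])[0].astype(int); up('sc2',x-50,x+50,y-50,y+40,6,'sc2c')
E
```

```text
pos [ 0.5798 -0.0388  0.2196] yaw 0.1 slide [-5.4 10.3 15.6] roll 0.08 q [-0.27  0.22  1.61  0.    1.32  1.3 ] F [-0.1 -0.9 -2. ] T [-0.02  0.01  0.03] open 0.682 t 4.7333
lens top fit (array([ 0.5952, -0.029 ]), np.float64(-49.0)) mouth (array([ 0.5755, -0.0487]), np.float64(-31.4))
lens top fit (array([ 0.5732, -0.0401]), np.float64(-31.6)) mouth (array([ 0.5704, -0.0499]), np.float64(-31.8))
```

View pics/sc2c.png

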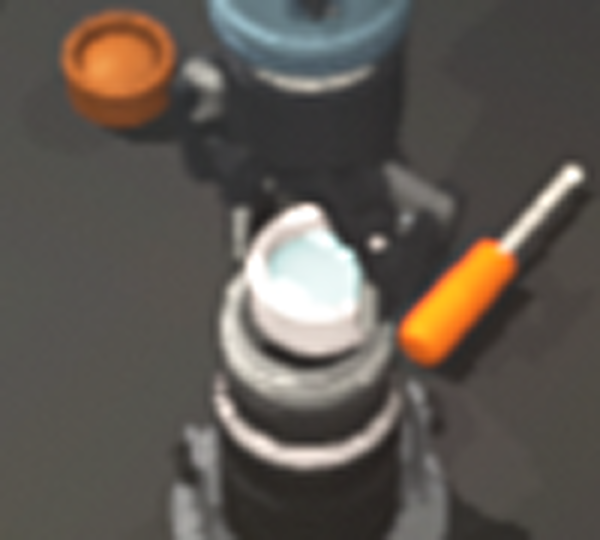

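Picture 5: the lens hangs level at crop (305,280), shifted toward the back of the mouth (305,330). TCP overshot by (5,10) mm, so I'll correct and then lower gently.

{"name": "play_rows", "arguments": {
  "plan": [
    {"slide": [-5.4, 10.3, 5], "roll": 0},
    {"slide": [-5.4, 10.3, 15], "roll": 0},
    {"slide": [-5.4, 10.3, 18], "roll": 0},
    {"slide": [-5.4, 10.3, 18], "roll": 0},
    {"slide": [-5.4, 10.3, 18], "roll": 0}
  ]
}}

```text
time: 5.25
ee_pos: [0.5732, -0.051, 0.2013]
ee_rot: [1.0, -0.001, -0.004, -0.003]
contact_force: [0.7, 0.2, -1.1]
opening: 0.686
```

```bash
python3 - <<'E'
from fit import *
from rel import rel
rel(.5743,-.049,.19)
s=snap('scene','sc3');t=snap('top','top3')
x,y=proj(s,[.5733,-.049,.18])[0].astype(int); x2,y2=proj(t,[.5733,-.049,.18])[0].astype(int)
f=lambda n,x,y:cv2.resize(cv2.imread(f'pics/{n}.png')[y-32:y+32,x-30:x+30],None,fx=6.5,fy=6.5,interpolation=cv2.INTER_CUBIC)
cv2.imwrite('pics/c3.png',np.hstack([f('sc3',x,y),f('top3',x2,y2)]))
E
```

```text
pos [ 0.5732 -0.051   0.2013] yaw -0.1 slide [ 1.2 -1.9 11.3] roll -0.14 q [-0.3   0.23  1.64  0.    1.29  1.28] F [ 0.7  0.2 -1.1] T [-0.04 -0.04  0.04] open 0.686 t 5.25
```

View pics/c3.png

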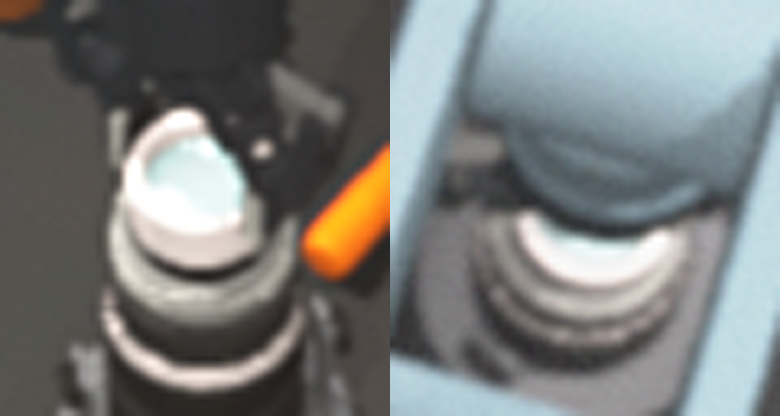

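Lens sits centred above the mouth (crop 195,220) and level. Lowering into the bore.

{"name": "play_rows", "arguments": {
  "plan": [
    {"slide": [1, -1.7, 3], "roll": 0},
    {"slide": [1, -1.7, 6], "roll": 0},
    {"slide": [1, -1.7, 9], "roll": 0},
    {"slide": [1, -1.7, 12], "roll": 0},
    {"slide": [1, -1.7, 12], "roll": 0}
  ]
}}

```text
time: 5.77
ee_pos: [0.5743, -0.0487, 0.1891]
ee_rot: [1.0, -0.001, -0.004, -0.003]
contact_force: [1.1, 0.5, -2.0]
opening: 0.682
```

```bash
python3 rel.py .5743 -.049 .18
```

```text
pos [ 0.5743 -0.0487  0.1891] yaw -0.1 slide [0.1 0.3 9.1] roll -0.08 q [-0.29  0.24  1.65  0.    1.26  1.28] F [ 1.1  0.5 -2. ] T [-0.02 -0.03 -0.04] open 0.682 t 5.7667
```

{"name": "play_rows", "arguments": {
  "plan": [
    {"slide": [0, 0.3, 3], "roll": 0},
    {"slide": [0, 0.3, 6], "roll": 0},
    {"slide": [0, 0.3, 6], "roll": 0},
    {"slide": [0, 0.3, 6], "roll": 0}
  ]
}}

```text
time: 6.1
ee_pos: [0.5741, -0.049, 0.1828]
ee_rot: [1.0, -0.001, -0.004, -0.003]
contact_force: [0.0, -0.3, -1.8]
opening: 0.685
```

{"name": "play_rows", "arguments": {
  "plan": [
    {"slide": [0, 0, 0], "roll": 0},
    {"slide": [0, 0, 0], "roll": 0},
    {"slide": [0, 0, 0], "roll": 0},
    {"slide": [0, 0, 0], "roll": 0}
  ],
  "claw": 0.75
}}

```text
time: 6.43
ee_pos: [0.5743, -0.0491, 0.1832]
ee_rot: [1.0, -0.001, -0.004, -0.003]
contact_force: [0.1, -0.5, 0.4]
opening: 0.875
```

{"name": "play_rows", "arguments": {
  "plan": [
    {"slide": [0, 0, -20], "roll": 0},
    {"slide": [5, -30, -40], "roll": 0},
    {"slide": [10, -70, -50], "roll": 0},
    {"slide": [15, -110, -50], "roll": 0},
    {"slide": [20, -150, -50], "roll": 0}
  ]
}}

```text
time: 6.85
ee_pos: [0.5959, 0.1019, 0.2356]
ee_rot: [1.0, -0.001, -0.002, -0.002]
contact_force: [0.6, -0.9, 1.2]
opening: 0.877
```

```bash
python3 - <<'E'
from h import *
from rel import rel
rel(.614,.228,.05)
s=snap('scene','sc4');t=snap('top','top4')
x,y=proj(s,[.5733,-.049,.16])[0].astype(int); x2,y2=proj(t,[.5733,-.049,.16])[0].astype(int)
f=lambda n,x,y:cv2.resize(cv2.imread(f'pics/{n}.png')[y-32:y+32,x-30:x+30],None,fx=6.5,fy=6.5,interpolation=cv2.INTER_CUBIC)
cv2.imwrite('pics/c4.png',np.hstack([f('sc4',x,y),f('top4',x2,y2)]))
E
```

```text
pos [0.5959 0.1019 0.2356] yaw -0.2 slide [  18.7 -125.2  186.2] roll -0.16 q [-0.03  0.25  1.53  0.    1.36  1.54] F [ 0.6 -0.9  1.2] T [ 0.04 -0.01  0.01] open 0.877 t 6.85
```

View pics/c4.png

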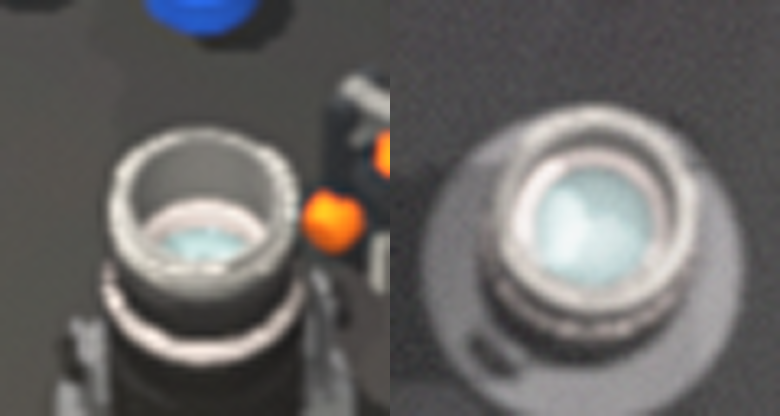

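The lens lies level at the bottom of the bore (crop left 200,225; right 590,225). Now the spacer.

{"name": "play_rows", "arguments": {
  "plan": [
    {"slide": [8, -40, 20], "roll": 0},
    {"slide": [14, -80, 50], "roll": 0},
    {"slide": [18.7, -115, 80], "roll": 0},
    {"slide": [18.7, -125.2, 115], "roll": 0},
    {"slide": [18.7, -125.2, 150], "roll": 0},
    {"slide": [18.7, -125.2, 186], "roll": 0},
    {"slide": [18.7, -125.2, 186], "roll": 0},
    {"slide": [18.7, -125.2, 186], "roll": 0}
  ]
}}

```text
time: 7.62
ee_pos: [0.6094, 0.232, 0.0463]
ee_rot: [1.0, 0.002, -0.007, -0.003]
contact_force: [-0.3, 0.1, 0.6]
opening: 0.871
```

```bash
python3 rel.py .614 .228 .0165
```

```text
pos [0.6094 0.232  0.0463] yaw 0.3 slide [ 4.9  4.2 29.7] roll 0.26 q [0.18 0.58 1.51 0.01 1.07 1.74] F [-0.3  0.1  0.6] T [ 0.01 -0.01  0.01] open 0.871 t 7.6167
```

{"name": "play_rows", "arguments": {
  "plan": [
    {"slide": [4.9, 4.2, 5], "roll": 0.3},
    {"slide": [4.9, 4.2, 15], "roll": 0.3},
    {"slide": [4.9, 4.2, 25], "roll": 0.3},
    {"slide": [4.9, 4.2, 29.7], "roll": 0.3},
    {"slide": [4.9, 4.2, 29.7], "roll": 0.3},
    {"slide": [4.9, 4.2, 29.7], "roll": 0.3}
  ]
}}

```text
time: 8.12
ee_pos: [0.6139, 0.2278, 0.0167]
ee_rot: [1.0, -0.0, -0.007, -0.003]
contact_force: [-0.4, 0.5, 0.5]
opening: 0.877
```

```bash
python3 rel.py .614 .228 .0165
```

```text
pos [0.6139 0.2278 0.0167] yaw -0.1 slide [ 0.1 -0.2  0.2] roll -0.05 q [0.17 0.62 1.5  0.01 1.03 1.74] F [-0.4  0.5  0.5] T [ 0.01 -0.05 -0.01] open 0.877 t 8.1167
```

Good. Close, lift and carry to the mouth: (-40, -277) mm away.

{"name": "play_rows", "arguments": {
  "plan": [
    {"slide": [0, 0, 0], "roll": 0},
    {"slide": [0, 0, 0], "roll": 0},
    {"slide": [0, 0, 0], "roll": 0},
    {"slide": [0, 0, 0], "roll": 0},
    {"slide": [0, 0, 0], "roll": 0}
  ],
  "claw": -1
}}

```text
time: 8.53
ee_pos: [0.6148, 0.2281, 0.0178]
ee_rot: [1.0, -0.0, -0.006, -0.003]
contact_force: [-0.4, -0.8, 5.0]
opening: 0.673
```

{"name": "play_rows", "arguments": {
  "plan": [
    {"slide": [0, 0, -40], "roll": 0},
    {"slide": [0, 0, -80], "roll": 0},
    {"slide": [-2, 15, -118], "roll": 0},
    {"slide": [-6, 40, -150], "roll": 0},
    {"slide": [-10, 70, -178], "roll": 0},
    {"slide": [-15, 105, -198], "roll": 0},
    {"slide": [-20, 145, -200], "roll": 0},
    {"slide": [-26, 185, -200], "roll": 0}
  ]
}}

```text
time: 9.2
ee_pos: [0.5916, 0.0407, 0.2194]
ee_rot: [1.0, 0.0, -0.004, -0.003]
contact_force: [-0.0, -0.3, -1.0]
opening: 0.673
```

```bash
python3 rel.py .5733 -.049 .204
```

```text
pos [0.5916 0.0407 0.2194] yaw 0.0 slide [-18.2  89.7  15.1] roll 0.03 q [-0.13  0.25  1.58  0.    1.33  1.44] F [-0.  -0.3 -1. ] T [-0.04 -0.01 -0.03] open 0.673 t 9.2
```

{"name": "play_rows", "arguments": {
  "plan": [
    {"slide": [-8, 40, 0], "roll": 0},
    {"slide": [-16, 78, 5], "roll": 0},
    {"slide": [-18, 89.7, 13], "roll": 0},
    {"slide": [-18, 89.7, 15], "roll": 0},
    {"slide": [-18, 89.7, 15], "roll": 0},
    {"slide": [-18, 89.7, 15], "roll": 0},
    {"slide": [-18, 89.7, 15], "roll": 0}
  ]
}}

```text
time: 9.78
ee_pos: [0.5738, -0.0474, 0.2041]
ee_rot: [1.0, 0.001, -0.004, -0.003]
contact_force: [0.5, 0.6, -1.6]
opening: 0.674
```

```bash
python3 - <<'E'
from h import *
from rel import rel
rel(.5736,-.049,.186)
s=snap('scene','sc5');t=snap('top','top5')
x,y=proj(s,[.5733,-.049,.18])[0].astype(int); x2,y2=proj(t,[.5733,-.049,.18])[0].astype(int)
f=lambda n,x,y:cv2.resize(cv2.imread(f'pics/{n}.png')[y-32:y+32,x-30:x+30],None,fx=6.5,fy=6.5,interpolation=cv2.INTER_CUBIC)
cv2.imwrite('pics/c5.png',np.hstack([f('sc5',x,y),f('top5',x2,y2)]))
E
```

```text
pos [ 0.5738 -0.0474  0.2041] yaw 0.1 slide [-0.1  1.7 18.1] roll 0.14 q [-0.29  0.22  1.64  0.    1.29  1.28] F [ 0.5  0.6 -1.6] T [-0.03 -0.01 -0.03] open 0.674 t 9.7833
```

View pics/c5.png

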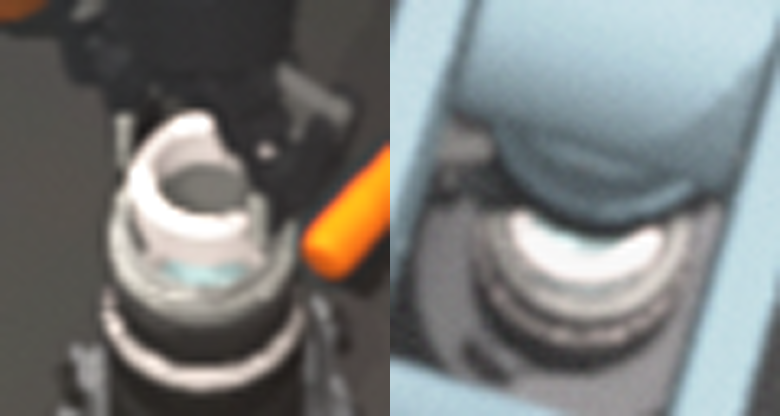

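Spacer held centred above the mouth (crop 195,190), with the lens glass visible below it (205,270). Lowering.

{"name": "play_rows", "arguments": {
  "plan": [
    {"slide": [-0.2, 1.6, 3], "roll": 0},
    {"slide": [-0.2, 1.6, 6], "roll": 0},
    {"slide": [-0.2, 1.6, 10], "roll": 0},
    {"slide": [-0.2, 1.6, 14], "roll": 0},
    {"slide": [-0.2, 1.6, 15], "roll": 0},
    {"slide": [-0.2, 1.6, 15], "roll": 0}
  ]
}}

```text
time: 10.38
ee_pos: [0.5732, -0.0489, 0.1885]
ee_rot: [1.0, 0.001, -0.004, -0.003]
contact_force: [0.2, 0.0, -1.6]
opening: 0.676
```

```bash
python3 rel.py .5736 -.049 .182
```

```text
pos [ 0.5732 -0.0489  0.1885] yaw 0.1 slide [0.5 0.1 6.5] roll 0.15 q [-0.29  0.24  1.65  0.    1.26  1.27] F [ 0.2  0.  -1.6] T [ 0.02 -0.02  0.03] open 0.676 t 10.3833
```

{"name": "play_rows", "arguments": {
  "plan": [
    {"slide": [0.3, 0, 3], "roll": 0},
    {"slide": [0.3, 0, 6], "roll": 0},
    {"slide": [0.3, 0, 6], "roll": 0},
    {"slide": [0.3, 0, 6], "roll": 0}
  ]
}}

```text
time: 10.72
ee_pos: [0.5734, -0.0489, 0.1823]
ee_rot: [1.0, 0.001, -0.004, -0.003]
contact_force: [-0.1, -0.1, -1.3]
opening: 0.671
```

{"name": "play_rows", "arguments": {
  "plan": [
    {"slide": [0, 0, 0], "roll": 0},
    {"slide": [0, 0, 0], "roll": 0},
    {"slide": [0, 0, 0], "roll": 0},
    {"slide": [0, 0, 0], "roll": 0}
  ],
  "claw": 0.75
}}

```text
time: 11.05
ee_pos: [0.5735, -0.049, 0.1825]
ee_rot: [1.0, 0.001, -0.004, -0.003]
contact_force: [0.2, 0.1, 0.4]
opening: 0.874
```

{"name": "play_rows", "arguments": {
  "plan": [
    {"slide": [0, 0, -20], "roll": 0},
    {"slide": [10, 25, -40], "roll": 0},
    {"slide": [25, 60, -50], "roll": 0},
    {"slide": [40, 98, -50], "roll": 0},
    {"slide": [53, 136, -50], "roll": 0},
    {"slide": [66, 174, -50], "roll": 0},
    {"slide": [80, 206, -50], "roll": 0}
  ]
}}

```text
time: 11.63
ee_pos: [0.6546, -0.2578, 0.2307]
ee_rot: [1.0, 0.001, -0.004, -0.003]
contact_force: [0.2, -0.5, 0.1]
opening: 0.879
```

```bash
python3 - <<'E'
from fit import *
from rel import rel
rel(.6563,-.262,.05)
s=snap('scene','sc6');t=snap('top','top6')
for n,z in (('flat',.131+.024),('low',.150)): print(n,[fit([q],(.5733,-.049),[(z,.0245,-1)]) for q in(s,t)])
for q in(s,t): print('filter',fit([q],(.6563,-.262),[(.02,.0255,1)]))
x,y=proj(s,[.5733,-.049,.16])[0].astype(int); x2,y2=proj(t,[.5733,-.049,.16])[0].astype(int)
f=lambda n,x,y:cv2.resize(cv2.imread(f'pics/{n}.png')[y-32:y+32,x-30:x+30],None,fx=6.5,fy=6.5,interpolation=cv2.INTER_CUBIC)
cv2.imwrite('pics/c6.png',np.hstack([f('sc6',x,y),f('top6',x2,y2)]))
E
```

```text
pos [ 0.6546 -0.2578  0.2307] yaw 0.1 slide [  3.2   5.2 180.7] roll 0.09 q [-0.54  0.48  1.25  0.    1.43  1.03] F [ 0.2 -0.5  0.1] T [-0.   -0.1   0.02] open 0.879 t 11.6333
flat [(array([ 0.5763, -0.0464]), np.float64(-22.0)), (array([ 0.5718, -0.0491]), np.float64(-25.0))]
low [(array([ 0.5735, -0.0485]), np.float64(-22.0)), (array([ 0.5729, -0.0492]), np.float64(-25.9))]
filter (array([ 0.6575, -0.2605]), np.float64(-78.5))
filter (array([ 0.6696, -0.282 ]), np.float64(-25.6))
```

View pics/c6.png

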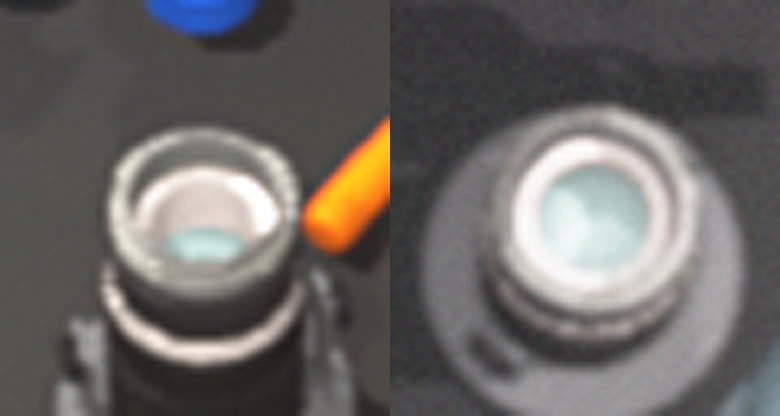

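Spacer sits level on the lens, the glass showing through it (crop left 205,215; right 595,215). Now the filter.

{"name": "play_rows", "arguments": {
  "plan": [
    {"slide": [2.4, 4, 35], "roll": 0},
    {"slide": [2.4, 4, 75], "roll": 0},
    {"slide": [2.4, 4, 115], "roll": 0},
    {"slide": [2.4, 4, 150], "roll": 0},
    {"slide": [2.4, 4, 180], "roll": 0},
    {"slide": [2.4, 4, 186], "roll": 0},
    {"slide": [2.4, 4, 186], "roll": 0}
  ]
}}

```text
time: 12.32
ee_pos: [0.6536, -0.2622, 0.0403]
ee_rot: [1.0, -0.001, -0.007, -0.004]
contact_force: [-0.1, 0.2, 1.3]
opening: 0.874
```

```bash
python3 rel.py .6567 -.2618 .015
```

```text
pos [ 0.6536 -0.2622  0.0403] yaw -0.1 slide [ 3.5 -0.2 25.3] roll -0.12 q [-0.55  0.68  1.35 -0.    1.13  1.02] F [-0.1  0.2  1.3] T [ 0.03  0.02 -0.01] open 0.874 t 12.3167
```

{"name": "play_rows", "arguments": {
  "plan": [
    {"slide": [3.5, -0.2, 6], "roll": 0},
    {"slide": [3.5, -0.2, 16], "roll": 0},
    {"slide": [3.5, -0.2, 25], "roll": 0},
    {"slide": [3.5, -0.2, 25.3], "roll": 0},
    {"slide": [3.5, -0.2, 25.3], "roll": 0}
  ]
}}

```text
time: 12.73
ee_pos: [0.6565, -0.2617, 0.0148]
ee_rot: [1.0, -0.001, -0.007, -0.004]
contact_force: [-1.1, -0.3, 1.1]
opening: 0.876
```

{"name": "play_rows", "arguments": {
  "plan": [
    {"slide": [0, 0, 0], "roll": 0},
    {"slide": [0, 0, 0], "roll": 0},
    {"slide": [0, 0, 0], "roll": 0},
    {"slide": [0, 0, 0], "roll": 0},
    {"slide": [0, 0, 0], "roll": 0}
  ],
  "claw": -1
}}

```text
time: 13.15
ee_pos: [0.6572, -0.2622, 0.016]
ee_rot: [1.0, -0.001, -0.006, -0.003]
contact_force: [0.2, 0.2, 4.9]
opening: 0.678
```

```bash
python3 rel.py .5733 -.049 .204
```

```text
pos [ 0.6572 -0.2622  0.016 ] yaw -0.1 slide [ -86.7 -214.3 -185.5] roll -0.12 q [-0.55  0.72  1.34 -0.    1.09  1.03] F [0.2 0.2 4.9] T [-0.12  0.01 -0.03] open 0.678 t 13.15
```

{"name": "play_rows", "arguments": {
  "plan": [
    {"slide": [0, 0, -40], "roll": 0},
    {"slide": [0, 0, -80], "roll": 0},
    {"slide": [-5, -10, -118], "roll": 0},
    {"slide": [-14, -32, -150], "roll": 0},
    {"slide": [-25, -62, -180], "roll": 0},
    {"slide": [-38, -96, -196], "roll": 0},
    {"slide": [-53, -132, -196], "roll": 0},
    {"slide": [-68, -168, -196], "roll": 0}
  ]
}}

```text
time: 13.82
ee_pos: [0.5919, -0.0943, 0.2156]
ee_rot: [1.0, -0.001, -0.005, -0.003]
contact_force: [0.4, 0.6, -0.8]
opening: 0.678
```

```bash
python3 rel.py .5734 -.049 .198
```

```text
pos [ 0.5919 -0.0943  0.2156] yaw -0.2 slide [-18.4 -45.2  18.1] roll -0.16 q [-0.36  0.26  1.56  0.    1.33  1.22] F [ 0.4  0.6 -0.8] T [ 0.1  -0.04  0.05] open 0.678 t 13.8167
```

{"name": "play_rows", "arguments": {
  "plan": [
    {"slide": [-10, -25, 0], "roll": 0},
    {"slide": [-18.4, -45, 4], "roll": 0},
    {"slide": [-18.4, -45, 10], "roll": 0},
    {"slide": [-18.4, -45, 16], "roll": 0},
    {"slide": [-18.4, -45, 16], "roll": 0},
    {"slide": [-18.4, -45, 16], "roll": 0}
  ]
}}

```text
time: 14.32
ee_pos: [0.5733, -0.0501, 0.1992]
ee_rot: [1.0, -0.002, -0.005, -0.003]
contact_force: [-0.1, -0.2, -0.4]
opening: 0.681
```

```bash
python3 rel.py .5736 -.049 .185
```

```text
pos [ 0.5733 -0.0501  0.1992] yaw -0.2 slide [ 0.4 -1.  14.2] roll -0.22 q [-0.29  0.23  1.64  0.    1.28  1.28] F [-0.1 -0.2 -0.4] T [-0.02 -0.02 -0.04] open 0.681 t 14.3167
```

{"name": "play_rows", "arguments": {
  "plan": [
    {"slide": [0.3, -1, 4], "roll": 0},
    {"slide": [0.3, -1, 8], "roll": 0},
    {"slide": [0.3, -1, 11], "roll": 0},
    {"slide": [0.3, -1, 14], "roll": 0},
    {"slide": [0.3, -1, 14], "roll": 0},
    {"slide": [0.3, -1, 14], "roll": 0}
  ]
}}

```text
time: 14.82
ee_pos: [0.5734, -0.0491, 0.1849]
ee_rot: [1.0, -0.002, -0.006, -0.003]
contact_force: [-0.1, 0.1, -1.6]
opening: 0.68
```

```bash
python3 rel.py .5736 -.049 .182
```

```text
pos [ 0.5734 -0.0491  0.1849] yaw -0.2 slide [ 0.3 -0.1  2.9] roll -0.23 q [-0.29  0.25  1.65  0.    1.26  1.28] F [-0.1  0.1 -1.6] T [-0.   -0.02 -0.01] open 0.68 t 14.8167
```

{"name": "play_rows", "arguments": {
  "plan": [
    {"slide": [0, 0, 1.5], "roll": 0},
    {"slide": [0, 0, 2.5], "roll": 0},
    {"slide": [0, 0, 2.5], "roll": 0}
  ]
}}

```text
time: 15.07
ee_pos: [0.5732, -0.049, 0.1823]
ee_rot: [1.0, -0.002, -0.006, -0.003]
contact_force: [-0.2, 0.1, -0.5]
opening: 0.678
```

{"name": "play_rows", "arguments": {
  "plan": [
    {"slide": [0, 0, 0], "roll": 0},
    {"slide": [0, 0, 0], "roll": 0},
    {"slide": [0, 0, 0], "roll": 0},
    {"slide": [0, 0, 0], "roll": 0}
  ],
  "claw": 0.75
}}

```text
time: 15.4
ee_pos: [0.5734, -0.049, 0.1825]
ee_rot: [1.0, -0.002, -0.006, -0.003]
contact_force: [0.4, 0.4, 0.0]
opening: 0.877
```

{"name": "play_rows", "arguments": {
  "plan": [
    {"slide": [0, 0, -20], "roll": 0},
    {"slide": [-10, -20, -45], "roll": 0},
    {"slide": [-28, -55, -50], "roll": 0},
    {"slide": [-46, -90, -50], "roll": 0},
    {"slide": [-64, -125, -50], "roll": 0},
    {"slide": [-82, -160, -50], "roll": 0},
    {"slide": [-100, -195, -50], "roll": 0},
    {"slide": [-118, -228, -50], "roll": 0}
  ]
}}

```text
time: 16.07
ee_pos: [0.4558, 0.1807, 0.2356]
ee_rot: [1.0, -0.002, -0.005, -0.003]
contact_force: [0.4, 0.6, -0.1]
opening: 0.877
```

```bash
python3 - <<'E'
from fit import *
from rel import rel
rel(.4475,.1892,.07)
s=snap('scene','sc7');t=snap('top','top7')
for q in(s,t): print([fit([q],(.5733,-.049),[(z,.0255,1)]) for z in (.1735,.1755,.1775)])
x,y=proj(s,[.5733,-.049,.16])[0].astype(int); x2,y2=proj(t,[.5733,-.049,.16])[0].astype(int)
f=lambda n,x,y:cv2.resize(cv2.imread(f'pics/{n}.png')[y-32:y+32,x-30:x+30],None,fx=6.5,fy=6.5,interpolation=cv2.INTER_CUBIC)
cv2.imwrite('pics/c7.png',np.hstack([f('sc7',x,y),f('top7',x2,y2)]))
E
```

```text
pos [0.4558 0.1807 0.2356] yaw -0.2 slide [ -6.6  -7.4 165.8] roll -0.23 q [0.13 0.   1.82 0.01 1.33 1.7 ] F [ 0.4  0.6 -0.1] T [ 0.04 -0.02 -0.05] open 0.877 t 16.0667
[(array([ 0.5748, -0.047 ]), np.float64(-80.0)), (array([ 0.5763, -0.046 ]), np.float64(-80.0)), (array([ 0.5766, -0.0454]), np.float64(-80.0))]
[(array([ 0.5728, -0.0481]), np.float64(-80.0)), (array([ 0.5724, -0.0481]), np.float64(-80.0)), (array([ 0.572, -0.048]), np.float64(-80.0))]
```

View pics/c7.png

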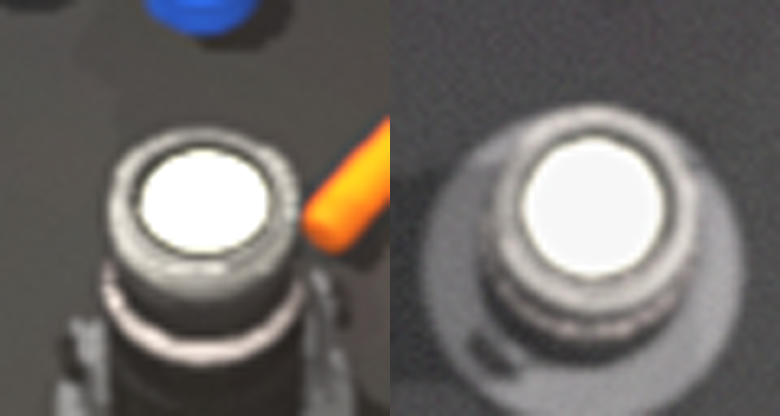

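Filter lies level, about flush with the rim (crop left 205,200; right 592,207), with the seal visible around the glass. Now the ring. I'll pre-roll anticlockwise so that one clockwise sweep can do all the screwing.

{"name": "play_rows", "arguments": {
  "plan": [
    {"slide": [-6.6, -7.4, 20], "roll": -7},
    {"slide": [-6.6, -7.4, 45], "roll": -14},
    {"slide": [-6.6, -7.4, 70], "roll": -21},
    {"slide": [-6.6, -7.4, 95], "roll": -28},
    {"slide": [-6.6, -7.4, 120], "roll": -35},
    {"slide": [-6.6, -7.4, 130], "roll": -42},
    {"slide": [-6.6, -7.4, 130], "roll": -49},
    {"slide": [-6.6, -7.4, 130], "roll": -56}
  ]
}}

```text
time: 16.83
ee_pos: [0.4457, 0.1908, 0.1045]
ee_rot: [0.881, 0.473, -0.004, -0.006]
contact_force: [-0.2, 0.6, -0.1]
opening: 0.869
```

{"name": "play_rows", "arguments": {
  "plan": [
    {"slide": [0, 0, 0], "roll": -7},
    {"slide": [0, 0, 0], "roll": -14},
    {"slide": [0, 0, 0], "roll": -21},
    {"slide": [0, 0, 0], "roll": -28},
    {"slide": [0, 0, 0], "roll": -35},
    {"slide": [0, 0, 0], "roll": -42},
    {"slide": [0, 0, 0], "roll": -49},
    {"slide": [0, 0, 0], "roll": -56}
  ]
}}

```text
time: 17.5
ee_pos: [0.4464, 0.1901, 0.1047]
ee_rot: [0.554, 0.833, -0.001, -0.008]
contact_force: [0.0, 0.4, 1.1]
opening: 0.873
```

{"name": "play_rows", "arguments": {
  "plan": [
    {"slide": [0, 0, 0], "roll": -7},
    {"slide": [0, 0, 0], "roll": -14},
    {"slide": [0, 0, 0], "roll": -21},
    {"slide": [0, 0, 0], "roll": -28},
    {"slide": [0, 0, 0], "roll": -35},
    {"slide": [0, 0, 0], "roll": -42},
    {"slide": [0, 0, 0], "roll": -49},
    {"slide": [0, 0, 0], "roll": -56}
  ]
}}

```text
time: 18.17
ee_pos: [0.4471, 0.1895, 0.1048]
ee_rot: [0.095, 0.995, 0.003, -0.007]
contact_force: [-0.1, 0.0, 0.2]
opening: 0.871
```

```bash
python3 rel.py .4475 .1892 .033 179.9
```

```text
pos [0.4471 0.1895 0.1048] yaw 169.1 slide [-1.5 -0.5 71.8] roll -10.84 q [ 0.15  0.17  1.93  0.01  1.05 -1.23] F [-0.1  0.   0.2] T [ 0.   -0.   -0.01] open 0.871 t 18.1667
```

{"name": "play_rows", "arguments": {
  "plan": [
    {"slide": [-1.4, -0.5, 20], "roll": -6},
    {"slide": [-1.4, -0.5, 40], "roll": -10.8},
    {"slide": [-1.4, -0.5, 56], "roll": -10.8},
    {"slide": [-1.4, -0.5, 66], "roll": -10.8},
    {"slide": [-1.4, -0.5, 71.8], "roll": -10.8},
    {"slide": [-1.4, -0.5, 71.8], "roll": -10.8},
    {"slide": [-1.4, -0.5, 71.8], "roll": -10.8}
  ]
}}

```text
time: 18.75
ee_pos: [0.4479, 0.1891, 0.0333]
ee_rot: [0.001, 1.0, 0.003, -0.006]
contact_force: [0.9, 0.1, -0.5]
opening: 0.877
```

```bash
python3 rel.py .4475 .1892 .033 179.9
```

```text
pos [0.4479 0.1891 0.0333] yaw 179.8 slide [0.4 0.1 0.3] roll -0.06 q [ 0.15  0.3   1.95  0.01  0.9  -1.43] F [ 0.9  0.1 -0.5] T [-0.04 -0.01  0.01] open 0.877 t 18.75
```

Close on the collar with 80 N, lift and carry. With yaw 180 the tool axes are x=-X, y=+Y.

{"name": "play_rows", "arguments": {
  "plan": [
    {"slide": [0, 0, 0], "roll": 0},
    {"slide": [0, 0, 0], "roll": 0},
    {"slide": [0, 0, 0], "roll": 0},
    {"slide": [0, 0, 0], "roll": 0},
    {"slide": [0, 0, 0], "roll": 0}
  ],
  "claw": -1,
  "newtons": 80
}}

```text
time: 19.17
ee_pos: [0.4492, 0.1893, 0.035]
ee_rot: [0.001, 1.0, 0.004, -0.005]
contact_force: [-0.4, -0.9, 5.7]
opening: 0.668
```

{"name": "play_rows", "arguments": {
  "plan": [
    {"slide": [0, 0, -40], "roll": 0},
    {"slide": [0, 0, -80], "roll": 0},
    {"slide": [0, 0, -120], "roll": 0},
    {"slide": [0, 0, -158], "roll": 0},
    {"slide": [-8, -15, -190], "roll": 0},
    {"slide": [-22, -42, -200], "roll": 0},
    {"slide": [-40, -76, -200], "roll": 0},
    {"slide": [-58, -110, -200], "roll": 0}
  ]
}}

```text
time: 19.83
ee_pos: [0.5101, 0.077, 0.2363]
ee_rot: [0.0, 1.0, 0.003, -0.002]
contact_force: [1.0, -0.9, -2.8]
opening: 0.67
```

```bash
python3 rel.py .5736 -.049 .22 180
```

```text
pos [0.5101 0.077  0.2363] yaw 180.0 slide [ -63.7 -126.    15.1] roll -0.04 q [-0.08  0.06  1.76  0.01  1.33 -1.66] F [ 1.  -0.9 -2.8] T [0.04 0.04 0.06] open 0.67 t 19.8333
```

{"name": "play_rows", "arguments": {
  "plan": [
    {"slide": [-18, -36, 0], "roll": 0},
    {"slide": [-36, -72, 0], "roll": 0},
    {"slide": [-53, -105, 5], "roll": 0},
    {"slide": [-64.2, -126, 10], "roll": 0},
    {"slide": [-64.2, -126, 17], "roll": 0},
    {"slide": [-64.2, -126, 17], "roll": 0},
    {"slide": [-64.2, -126, 17], "roll": 0},
    {"slide": [-64.2, -126, 17], "roll": 0}
  ]
}}

```text
time: 20.5
ee_pos: [0.5737, -0.0478, 0.2185]
ee_rot: [-0.0, 1.0, 0.004, -0.002]
contact_force: [-0.2, -0.5, -1.1]
opening: 0.67
```

```bash
python3 - <<'E'
from fit import *
from rel import rel
rel(.5743,-.049,.206,180)
s=snap('scene','sc8');t=snap('top','top8')
ze=r.get_obs()['ee_pos'][2]-.0345
for q in(s,t): print('skirt',fit([q],(.5733,-.049),[(ze+.023,.0435,1)]),fit([q],(.5733,-.049),[(ze,.0435,1)]))
f=lambda n,x,y:cv2.resize(cv2.imread(f'pics/{n}.png')[y-32:y+32,x-30:x+30],None,fx=6.5,fy=6.5,interpolation=cv2.INTER_CUBIC)
x,y=proj(s,[.5733,-.049,.18])[0].astype(int); x2,y2=proj(t,[.5733,-.049,.18])[0].astype(int)
cv2.imwrite('pics/c8.png',np.hstack([f('sc8',x,y),f('top8',x2,y2)]))
E
```

```text
pos [ 0.5737 -0.0478  0.2185] yaw -180.0 slide [-0.7 -1.3 12.5] roll -359.97 q [-0.29  0.21  1.63  0.01  1.32 -1.86] F [-0.2 -0.5 -1.1] T [ 0.01 -0.02 -0.03] open 0.67 t 20.5
skirt (array([ 0.5754, -0.0459]), np.float64(-44.3)) (array([ 0.562 , -0.0557]), np.float64(-41.0))
skirt (array([ 0.5685, -0.0478]), np.float64(-37.3)) (array([ 0.5717, -0.0492]), np.float64(-36.9))
```

View pics/c8.png

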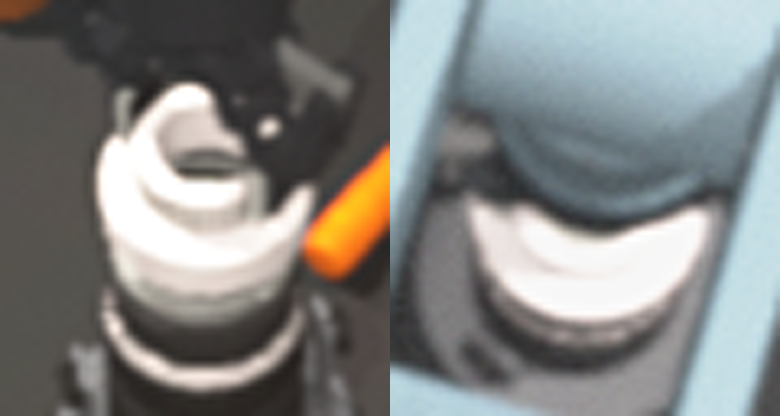

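Ring is held level over the mouth (crop left 205,215), skirt centred on the neck in both views. Lowering until it meets the thread.

{"name": "play_rows", "arguments": {
  "plan": [
    {"slide": [-0.5, -1.2, 3], "roll": 0},
    {"slide": [-0.5, -1.2, 6], "roll": 0},
    {"slide": [-0.5, -1.2, 8], "roll": 0},
    {"slide": [-0.5, -1.2, 9], "roll": 0},
    {"slide": [-0.5, -1.2, 9], "roll": 0}
  ]
}}

```text
time: 21.02
ee_pos: [0.5741, -0.0487, 0.2093]
ee_rot: [-0.001, 1.0, 0.003, -0.002]
contact_force: [1.1, 1.1, -1.6]
opening: 0.671
```

{"name": "play_rows", "arguments": {
  "plan": [
    {"slide": [0, 0, 1], "roll": 0},
    {"slide": [0, 0, 2], "roll": 0},
    {"slide": [0, 0, 2], "roll": 0}
  ]
}}

```text
time: 21.27
ee_pos: [0.574, -0.0487, 0.2071]
ee_rot: [-0.001, 1.0, 0.004, -0.002]
contact_force: [-0.1, -0.0, -1.1]
opening: 0.667
```

```bash
python3 rel.py .5743 -.049 .206 180
```

```text
pos [ 0.574  -0.0487  0.2071] yaw -179.9 slide [-0.3 -0.3  1.1] roll -359.94 q [-0.29  0.22  1.63  0.01  1.29 -1.87] F [-0.1 -0.  -1.1] T [-0.06 -0.01 -0.02] open 0.667 t 21.2667
```

{"name": "play_rows", "arguments": {
  "plan": [
    {"slide": [0, 0, 1], "roll": 0},
    {"slide": [0, 0, 2], "roll": 0},
    {"slide": [0, 0, 2], "roll": 0}
  ]
}}

```text
time: 21.52
ee_pos: [0.5739, -0.0487, 0.2047]
ee_rot: [-0.001, 1.0, 0.004, -0.003]
contact_force: [-0.7, -0.6, -1.8]
opening: 0.668
```

{"name": "play_rows", "arguments": {
  "plan": [
    {"slide": [0, 0, 1], "roll": 0},
    {"slide": [0, 0, 2], "roll": 0},
    {"slide": [0, 0, 2], "roll": 0}
  ]
}}

```text
time: 21.77
ee_pos: [0.5747, -0.0489, 0.2044]
ee_rot: [-0.001, 1.0, 0.003, -0.002]
contact_force: [-0.8, 1.1, 5.7]
opening: 0.667
```

```bash
python3 rel.py .5743 -.049 .206 180
```

```text
pos [ 0.5747 -0.0489  0.2044] yaw -179.9 slide [ 0.4 -0.1 -1.6] roll -359.94 q [-0.29  0.22  1.64  0.01  1.29 -1.87] F [-0.8  1.1  5.7] T [ 0.17  0.33 -0.01] open 0.667 t 21.7667
```

Contact at TCP z≈0.2046, which puts the skirt edge ~5 mm below the rim, on the thread. I'll let go so it settles level, then regrip.

{"name": "play_rows", "arguments": {
  "plan": [
    {"slide": [0, 0, -0.8], "roll": 0},
    {"slide": [0, 0, -0.8], "roll": 0},
    {"slide": [0, 0, -0.8], "roll": 0},
    {"slide": [0, 0, -0.8], "roll": 0}
  ],
  "claw": 0.6
}}

```text
time: 22.1
ee_pos: [0.5747, -0.0489, 0.2051]
ee_rot: [-0.0, 1.0, 0.003, -0.002]
contact_force: [-1.1, 0.7, 0.2]
opening: 0.799
```

{"name": "play_rows", "arguments": {
  "plan": [
    {"slide": [0, 0, 0], "roll": 0},
    {"slide": [0, 0, 0], "roll": 0},
    {"slide": [0, 0, 0], "roll": 0},
    {"slide": [0, 0, 0], "roll": 0},
    {"slide": [0, 0, 0], "roll": 0}
  ],
  "claw": -1,
  "newtons": 80
}}

```text
time: 22.52
ee_pos: [0.5751, -0.049, 0.2057]
ee_rot: [-0.0, 1.0, 0.003, -0.001]
contact_force: [0.4, 0.7, 5.6]
opening: 0.665
```

```bash
python3 rel.py .5743 -.049 .206 180
```

```text
pos [ 0.5751 -0.049   0.2057] yaw -179.9 slide [ 0.8 -0.  -0.3] roll -359.94 q [-0.29  0.22  1.64  0.01  1.29 -1.87] F [0.4 0.7 5.6] T [-0.01  0.07 -0.05] open 0.665 t 22.5167
```

Screw clockwise in 48° calls, sinking 0.067 mm/deg, checking force and torque each time.

{"name": "play_rows", "arguments": {
  "plan": [
    {"slide": [0, -0.1, 0.4], "roll": 6},
    {"slide": [0, -0.3, 0.8], "roll": 12},
    {"slide": [0.1, -0.4, 1.2], "roll": 18},
    {"slide": [0.1, -0.5, 1.6], "roll": 24},
    {"slide": [0.2, -0.6, 2.0], "roll": 30},
    {"slide": [0.2, -0.8, 2.4], "roll": 36},
    {"slide": [0.3, -0.9, 2.8], "roll": 42},
    {"slide": [0.4, -1.0, 3.2], "roll": 48}
  ]
}}

```text
time: 23.18
ee_pos: [0.5748, -0.05, 0.2025]
ee_rot: [0.409, 0.913, 0.003, -0.002]
contact_force: [-0.2, 0.2, 3.5]
opening: 0.668
```

```bash
python3 rel.py .5743 -.049 .206 132
```

```text
pos [ 0.5748 -0.05    0.2025] yaw 131.8 slide [ 1.   0.3 -3.5] roll -0.24 q [-0.3   0.22  1.64  0.01  1.28 -1.03] F [-0.2  0.2  3.5] T [ 0.07 -0.14  0.07] open 0.668 t 23.1833
```

{"name": "play_rows", "arguments": {
  "plan": [
    {"slide": [0, -0.1, 0.4], "roll": 6},
    {"slide": [0, -0.3, 0.8], "roll": 12},
    {"slide": [0.1, -0.4, 1.2], "roll": 18},
    {"slide": [0.1, -0.5, 1.6], "roll": 24},
    {"slide": [0.2, -0.6, 2.0], "roll": 30},
    {"slide": [0.2, -0.8, 2.4], "roll": 36},
    {"slide": [0.3, -0.9, 2.8], "roll": 42},
    {"slide": [0.4, -1.0, 3.2], "roll": 48}
  ]
}}

```text
time: 23.85
ee_pos: [0.5739, -0.0503, 0.1994]
ee_rot: [0.746, 0.666, 0.002, -0.003]
contact_force: [-0.2, 0.2, 3.9]
opening: 0.67
```

```bash
python3 rel.py .5743 -.049 .206 84
```

```text
pos [ 0.5739 -0.0503  0.1994] yaw 83.5 slide [ 1.4  0.2 -6.6] roll -0.54 q [-0.3   0.23  1.64  0.01  1.27 -0.18] F [-0.2  0.2  3.9] T [ 0.   -0.15  0.03] open 0.67 t 23.85
```

{"name": "play_rows", "arguments": {
  "plan": [
    {"slide": [0, -0.1, 0.35], "roll": 5},
    {"slide": [0, -0.2, 0.7], "roll": 10},
    {"slide": [0, -0.3, 1.0], "roll": 15},
    {"slide": [0, -0.3, 1.0], "roll": 15}
  ]
}}

```text
time: 24.18
ee_pos: [0.5738, -0.0505, 0.1984]
ee_rot: [0.828, 0.561, 0.001, -0.003]
contact_force: [-0.4, -0.1, 2.9]
opening: 0.67
```

```bash
python3 rel.py .5743 -.049 .206 69
```

```text
pos [ 0.5738 -0.0505  0.1984] yaw 68.3 slide [ 1.6 -0.1 -7.6] roll -0.72 q [-0.3   0.23  1.65  0.01  1.27  0.08] F [-0.4 -0.1  2.9] T [-0.19 -0.08 -0.06] open 0.67 t 24.1833
```

{"name": "play_rows", "arguments": {
  "plan": [
    {"slide": [0, -0.1, 0.35], "roll": 5},
    {"slide": [0, -0.2, 0.7], "roll": 10},
    {"slide": [0, -0.2, 0.7], "roll": 10}
  ]
}}

```text
time: 24.43
ee_pos: [0.5736, -0.0505, 0.1977]
ee_rot: [0.874, 0.487, 0.001, -0.003]
contact_force: [1.1, -0.0, 3.4]
opening: 0.668
```

```bash
python3 rel.py .5743 -.049 .206 59
```

```text
pos [ 0.5736 -0.0505  0.1977] yaw 58.3 slide [ 1.7 -0.2 -8.3] roll -0.75 q [-0.3   0.23  1.65  0.01  1.27  0.26] F [ 1.1 -0.   3.4] T [-0.2  -0.07 -0.07] open 0.668 t 24.4333
```

{"name": "play_rows", "arguments": {
  "plan": [
    {"slide": [0, -0.1, 0.35], "roll": 5},
    {"slide": [0, -0.2, 0.7], "roll": 10},
    {"slide": [0, -0.2, 0.7], "roll": 10}
  ]
}}

```text
time: 24.68
ee_pos: [0.5734, -0.0506, 0.197]
ee_rot: [0.912, 0.409, 0.001, -0.003]
contact_force: [-0.6, -1.1, 2.8]
opening: 0.667
```

```bash
python3 rel.py .5743 -.049 .206 49
```

```text
pos [ 0.5734 -0.0506  0.197 ] yaw 48.3 slide [ 1.8 -0.4 -8.9] roll -0.68 q [-0.3   0.23  1.65  0.01  1.27  0.43] F [-0.6 -1.1  2.8] T [-0.27 -0.01 -0.08] open 0.667 t 24.6833
```

{"name": "play_rows", "arguments": {
  "plan": [
    {"slide": [0, -0.1, 0.35], "roll": 5},
    {"slide": [0, -0.2, 0.7], "roll": 10},
    {"slide": [0, -0.2, 0.7], "roll": 10}
  ]
}}

```text
time: 24.93
ee_pos: [0.5733, -0.0506, 0.1964]
ee_rot: [0.944, 0.329, 0.0, -0.002]
contact_force: [0.1, -1.5, 4.2]
opening: 0.671
```

```bash
python3 rel.py .5743 -.049 .206 39
```

```text
pos [ 0.5733 -0.0506  0.1964] yaw 38.5 slide [ 1.9 -0.7 -9.6] roll -0.54 q [-0.3   0.23  1.65  0.    1.27  0.6 ] F [ 0.1 -1.5  4.2] T [-0.29  0.01 -0.09] open 0.671 t 24.9333
```

{"name": "play_rows", "arguments": {
  "plan": [
    {"slide": [0, -0.1, 0.3], "roll": 4},
    {"slide": [0, -0.2, 0.55], "roll": 8},
    {"slide": [0, -0.2, 0.55], "roll": 8}
  ]
}}

```text
time: 25.18
ee_pos: [0.5731, -0.0504, 0.196]
ee_rot: [0.964, 0.265, 0.0, -0.002]
contact_force: [-1.1, -0.1, 3.6]
opening: 0.668
```

```bash
python3 rel.py .5743 -.049 .206 31
```

```text
pos [ 0.5731 -0.0504  0.196 ] yaw 30.7 slide [  1.7  -0.6 -10. ] roll -0.32 q [-0.3   0.23  1.65  0.    1.27  0.74] F [-1.1 -0.1  3.6] T [-0.14  0.05  0.03] open 0.668 t 25.1833
```

{"name": "play_rows", "arguments": {
  "plan": [
    {"slide": [0, -0.1, 0.3], "roll": 4},
    {"slide": [0, -0.2, 0.55], "roll": 8},
    {"slide": [0, -0.2, 0.55], "roll": 8}
  ]
}}

```text
time: 25.43
ee_pos: [0.5731, -0.0502, 0.1959]
ee_rot: [0.98, 0.199, 0.0, -0.002]
contact_force: [-2.0, 2.2, 6.1]
opening: 0.673
```

```bash
python3 rel.py .5743 -.049 .206 23
```

```text
pos [ 0.5731 -0.0502  0.1959] yaw 22.9 slide [  1.5  -0.7 -10.1] roll -0.08 q [-0.3   0.23  1.65  0.    1.27  0.87] F [-2.   2.2  6.1] T [-0.18  0.05 -0.09] open 0.673 t 25.4333
```

{"name": "play_rows", "arguments": {
  "plan": [
    {"slide": [0, 0, 0.2], "roll": 3},
    {"slide": [0, -0.1, 0.4], "roll": 6},
    {"slide": [0, -0.1, 0.4], "roll": 6}
  ]
}}

```text
time: 25.68
ee_pos: [0.573, -0.05, 0.1958]
ee_rot: [0.989, 0.15, 0.0, -0.002]
contact_force: [-1.9, -0.1, 5.1]
opening: 0.669
```

```bash
python3 rel.py .5743 -.049 .206 17
```

```text
pos [ 0.573  -0.05    0.1958] yaw 17.2 slide [  1.5  -0.7 -10.2] roll 0.22 q [-0.3   0.23  1.65  0.    1.27  0.97] F [-1.9 -0.1  5.1] T [-0.39  0.1  -0.1 ] open 0.669 t 25.6833
```

{"name": "play_rows", "arguments": {
  "plan": [
    {"slide": [0, 0, 0.2], "roll": 3},
    {"slide": [0, -0.1, 0.4], "roll": 6},
    {"slide": [0, -0.1, 0.4], "roll": 6}
  ]
}}

```text
time: 25.93
ee_pos: [0.5728, -0.0501, 0.1958]
ee_rot: [0.995, 0.101, -0.0, -0.002]
contact_force: [-2.5, 0.1, 5.6]
opening: 0.667
```

```bash
python3 - <<'E'
from fit import *
from rel import rel
rel(.5743,-.049,.206,11)
s=snap('scene','sc9'); x,y=proj(s,[.5733,-.049,.17])[0].astype(int); up('sc9',x-40,x+40,y-35,y+35,8,'c9')
E
```

```text
pos [ 0.5728 -0.0501  0.1958] yaw 11.6 slide [  1.7  -0.8 -10.2] roll 0.56 q [-0.3   0.23  1.65  0.    1.27  1.07] F [-2.5  0.1  5.6] T [-0.67  0.27  0.13] open 0.667 t 25.9333
```

Sinking stopped at TCP z≈0.196 although torque stays small, while a side moment is building. I'll release to let the ring settle, regrip and feel again.

{"name": "play_rows", "arguments": {
  "plan": [
    {"slide": [0, 0, 0], "roll": 0},
    {"slide": [0, 0, 0], "roll": 0},
    {"slide": [0, 0, 0], "roll": 0},
    {"slide": [0, 0, 0], "roll": 0}
  ],
  "claw": 0.7
}}

```text
time: 26.32
ee_pos: [0.5726, -0.05, 0.1953]
ee_rot: [0.995, 0.102, -0.001, -0.002]
contact_force: [-0.7, -0.3, -0.3]
opening: 0.848
```

```bash
python3 - <<'E'
from fit import *
from rel import rel
rel(.5743,-.049,.195,11)
s=snap('scene','s10');t=snap('top','t10')
for z in (.178,.181,.184,.187): print(z,*[fit([q],(.5733,-.049),[(z,.0435,1)]) for q in(s,t)])
E
```

```text
pos [ 0.5726 -0.05    0.1953] yaw 11.8 slide [ 1.9 -0.6  0.3] roll 0.76 q [-0.3   0.23  1.65  0.    1.27  1.07] F [-0.7 -0.3 -0.3] T [-0.    0.03 -0.02] open 0.848 t 26.3167
0.178 (array([ 0.5753, -0.0517]), np.float64(-53.1)) (array([ 0.5704, -0.0515]), np.float64(-33.1))
0.181 (array([ 0.585 , -0.0426]), np.float64(-53.2)) (array([ 0.57  , -0.0513]), np.float64(-33.1))
0.184 (array([ 0.579 , -0.0491]), np.float64(-53.3)) (array([ 0.5696, -0.0512]), np.float64(-33.0))
0.187 (array([ 0.5883, -0.0404]), np.float64(-53.8)) (array([ 0.5692, -0.0509]), np.float64(-32.9))
```

{"name": "play_rows", "arguments": {
  "plan": [
    {"slide": [0, 0, 0], "roll": 0},
    {"slide": [0, 0, 0], "roll": 0},
    {"slide": [0, 0, 0], "roll": 0},
    {"slide": [0, 0, 0], "roll": 0},
    {"slide": [0, 0, 0], "roll": 0}
  ],
  "claw": -1,
  "newtons": 100
}}

```text
time: 26.83
ee_pos: [0.5729, -0.0496, 0.1963]
ee_rot: [0.995, 0.102, -0.0, -0.002]
contact_force: [-1.5, 2.1, 5.9]
opening: 0.662
```

```bash
python3 rel.py .5743 -.049 .195 11
```

```text
pos [ 0.5729 -0.0496  0.1963] yaw 11.7 slide [ 1.5 -0.3  1.3] roll 0.75 q [-0.29  0.23  1.65  0.    1.27  1.07] F [-1.5  2.1  5.9] T [ 0.39  0.29 -0.02] open 0.662 t 26.8333
```

{"name": "play_rows", "arguments": {
  "plan": [
    {"slide": [0, 0, 0.3], "roll": 3},
    {"slide": [0, 0, 0.6], "roll": 6},
    {"slide": [0, 0, 0.6], "roll": 6}
  ]
}}

```text
time: 27.08
ee_pos: [0.5728, -0.0496, 0.1963]
ee_rot: [0.999, 0.05, -0.0, -0.002]
contact_force: [-2.2, 0.6, 5.0]
opening: 0.66
```

```bash
python3 rel.py .5733 -.049 .195 5
```

```text
pos [ 0.5728 -0.0496  0.1963] yaw 5.7 slide [ 0.5 -0.5  1.3] roll 0.72 q [-0.29  0.23  1.65  0.    1.27  1.18] F [-2.2  0.6  5. ] T [-0.03  0.47  0.35] open 0.66 t 27.0833
```

{"name": "play_rows", "arguments": {
  "plan": [
    {"slide": [0, 0, 0.3], "roll": 3},
    {"slide": [0, 0, 0.6], "roll": 6},
    {"slide": [0, 0, 0.6], "roll": 6}
  ]
}}

```text
time: 27.33
ee_pos: [0.5727, -0.0496, 0.1962]
ee_rot: [1.0, -0.002, -0.001, -0.001]
contact_force: [-1.9, 1.6, 4.6]
opening: 0.663
```

```bash
python3 rel.py .5733 -.049 .195 -1
```

```text
pos [ 0.5727 -0.0496  0.1962] yaw -0.2 slide [ 0.6 -0.6  1.2] roll 0.77 q [-0.29  0.23  1.65  0.    1.27  1.28] F [-1.9  1.6  4.6] T [-0.14  0.45  0.61] open 0.663 t 27.3333
```

Torque now rises about 0.05 N·m per degree to 0.61, as clamping should. I'll confirm it by letting go, regripping and feeling whether the resistance is there at once.

{"name": "play_rows", "arguments": {
  "plan": [
    {"slide": [0, 0, 0], "roll": 0},
    {"slide": [0, 0, 0], "roll": 0},
    {"slide": [0, 0, 0], "roll": 0}
  ],
  "claw": 0.7
}}

```text
time: 27.58
ee_pos: [0.5728, -0.0497, 0.1961]
ee_rot: [1.0, -0.002, -0.0, -0.002]
contact_force: [0.0, -0.6, 0.3]
opening: 0.847
```

{"name": "play_rows", "arguments": {
  "plan": [
    {"slide": [0.3, 0, 0.5], "roll": 0},
    {"slide": [0.3, 0, 0.5], "roll": 0},
    {"slide": [0.3, 0, 0.5], "roll": 0},
    {"slide": [0.3, 0, 0.5], "roll": 0},
    {"slide": [0.3, 0, 0.5], "roll": 0}
  ],
  "claw": -1,
  "newtons": 110
}}

```text
time: 28.0
ee_pos: [0.5738, -0.0495, 0.1966]
ee_rot: [1.0, -0.002, 0.001, -0.002]
contact_force: [0.0, 2.7, 4.6]
opening: 0.659
```

```bash
python3 rel.py .5733 -.049 .195 -1
```

```text
pos [ 0.5738 -0.0495  0.1966] yaw -0.2 slide [-0.5 -0.5  1.6] roll 0.77 q [-0.29  0.23  1.65  0.    1.27  1.28] F [0.  2.7 4.6] T [ 0.22  0.07 -0.3 ] open 0.659 t 28.0
```

{"name": "play_rows", "arguments": {
  "plan": [
    {"slide": [0, 0, 0.1], "roll": 2},
    {"slide": [0, 0, 0.2], "roll": 4},
    {"slide": [0, 0, 0.2], "roll": 4}
  ]
}}

```text
time: 28.25
ee_pos: [0.5735, -0.0495, 0.1966]
ee_rot: [0.999, -0.037, 0.0, -0.001]
contact_force: [-2.6, 0.7, 3.9]
opening: 0.658
```

```bash
python3 rel.py .5733 -.049 .195 -5
```

```text
pos [ 0.5735 -0.0495  0.1966] yaw -4.2 slide [-0.3 -0.5  1.6] roll 0.81 q [-0.29  0.23  1.65  0.    1.27  1.35] F [-2.6  0.7  3.9] T [-0.12  0.56  0.58] open 0.658 t 28.25
```

{"name": "play_rows", "arguments": {
  "plan": [
    {"slide": [0, 0, 0.2], "roll": 2},
    {"slide": [0, 0, 0.4], "roll": 4},
    {"slide": [0, 0, 0.4], "roll": 4}
  ]
}}

```text
time: 28.5
ee_pos: [0.5735, -0.0495, 0.1966]
ee_rot: [0.997, -0.071, 0.0, -0.001]
contact_force: [-1.9, 0.3, 5.3]
opening: 0.659
```

```bash
python3 rel.py .5733 -.049 .195 -9; python3 -c "
from rel import *
print(r.get_obs()['tau'].round(2))"
```

```text
pos [ 0.5735 -0.0495  0.1966] yaw -8.1 slide [-0.3 -0.5  1.6] roll 0.89 q [-0.29  0.23  1.65  0.    1.27  1.42] F [-1.9  0.3  5.3] T [-0.12  0.51  0.79] open 0.659 t 28.5
[ -0.74 -42.97 -33.01   0.51  -0.84   1.09]
```

Torque resumed at once and grew to 0.79 N·m (~63 N clamp): snug, and well under cracking. Release, withdraw and look.

{"name": "play_rows", "arguments": {
  "plan": [
    {"slide": [0, 0, 0], "roll": 0},
    {"slide": [0, 0, 0], "roll": 0},
    {"slide": [0, 0, 0], "roll": 0},
    {"slide": [0, 0, 0], "roll": 0},
    {"slide": [0, 0, 0], "roll": 0}
  ],
  "claw": 0.8
}}

```text
time: 28.92
ee_pos: [0.5736, -0.0496, 0.1966]
ee_rot: [0.997, -0.071, 0.0, -0.001]
contact_force: [-0.6, -0.2, 0.7]
opening: 0.899
```

{"name": "play_rows", "arguments": {
  "plan": [
    {"slide": [0, 0, -25], "roll": 0},
    {"slide": [0, 0, -60], "roll": 0},
    {"slide": [-30, -20, -70], "roll": 0},
    {"slide": [-60, -50, -70], "roll": 0},
    {"slide": [-85, -80, -70], "roll": 0},
    {"slide": [-110, -110, -70], "roll": 0},
    {"slide": [-130, -145, -70], "roll": 0},
    {"slide": [-130, -145, -70], "roll": 0}
  ]
}}

```text
time: 29.58
ee_pos: [0.4625, 0.1174, 0.2672]
ee_rot: [0.998, -0.068, -0.0, -0.002]
contact_force: [0.0, 0.1, -1.3]
opening: 0.899
```

```bash
python3 - <<'E'
from fit import *
from rel import rel
rel(.5733,-.049,.27,0)
s=snap('scene','s11');t=snap('top','t11')
for n,h,R,sg in(('skirt',.023,.0435,1),('hole',.046,.0225,-1)):
  for e in (.158,.160,.162,.165): print(n,e,*[fit([q],(.5733,-.049),[(e+h,R,sg)]) for q in(s,t)])
x,y=proj(s,[.5733,-.049,.17])[0].astype(int); x2,y2=proj(t,[.5733,-.049,.17])[0].astype(int)
f=lambda n,x,y:cv2.resize(cv2.imread(f'pics/{n}.png')[y-36:y+36,x-30:x+30],None,fx=6.5,fy=6.5,interpolation=cv2.INTER_CUBIC)
cv2.imwrite('pics/c11.png',np.hstack([f('s11',x,y),f('t11',x2,y2)]))
E
```

```text
pos [0.4625 0.1174 0.2672] yaw -7.8 slide [132.4 149.7  -3.6] roll -7.83 q [-0.   -0.07  1.82  0.    1.39  1.7 ] F [ 0.   0.1 -1.3] T [ 0.04 -0.01 -0.03] open 0.899 t 29.5833
skirt 0.158 (array([ 0.5697, -0.0522]), np.float64(-54.2)) (array([ 0.5734, -0.0506]), np.float64(-76.9))
skirt 0.16 (array([ 0.5712, -0.0513]), np.float64(-54.6)) (array([ 0.573 , -0.0506]), np.float64(-77.5))
skirt 0.162 (array([ 0.5723, -0.0499]), np.float64(-55.1)) (array([ 0.5727, -0.0505]), np.float64(-77.9))
skirt 0.165 (array([ 0.5746, -0.0482]), np.float64(-56.0)) (array([ 0.5722, -0.0505]), np.float64(-78.4))
hole 0.158 (array([ 0.5733, -0.0471]), np.float64(-25.4)) (array([ 0.5727, -0.049 ]), np.float64(-19.1))
hole 0.16 (array([ 0.5744, -0.0462]), np.float64(-25.2)) (array([ 0.5724, -0.0489]), np.float64(-19.1))
hole 0.162 (array([ 0.5756, -0.0453]), np.float64(-25.0)) (array([ 0.5721, -0.0488]), np.float64(-19.0))
hole 0.165 (array([ 0.5774, -0.0438]), np.float64(-24.7)) (array([ 0.5715, -0.0486]), np.float64(-18.9))
```

View pics/c11.png

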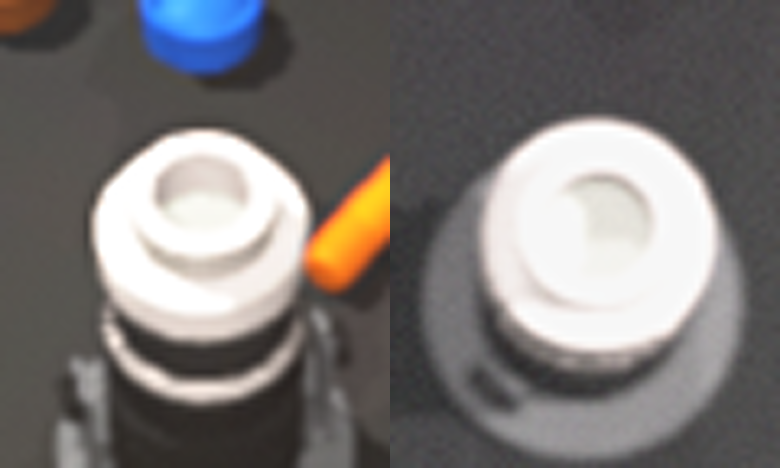

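Picture 12 shows the ring on the neck, skirt bottom at (205,340), looking level. The collar-hole fit is poor against white glass, so I'll check tilt and height from the silhouette, using the ring's starting image as a control.

```bash
cat > sil.py <<'E'
from h import *
from scipy.optimize import minimize
from scipy.spatial.transform import Rotation as Ro
a=np.linspace(0,2*np.pi,120,endpoint=False); K=8
def pts(p):
    c=[np.c_[R*np.cos(a),R*np.sin(a),0*a+h] for R,h in((.0435,0),(.0435,.023),(.03,.023),(.03,.046))]
    M=Ro.from_rotvec([p[3],p[4],0]).as_matrix(); return [q@M.T+[p[0],p[1],p[2]] for q in c]
def render(s,p,x0,y0,n):
    im=np.zeros((n*K,n*K),np.uint8); C=pts(p)
    for A,B in((0,1),(2,3)):
        h=cv2.convexHull(((proj(s,np.r_[C[A],C[B]])-[x0,y0]+.5)*K).astype(np.float32)); cv2.fillConvexPoly(im,(h*16).astype(np.int32),255,shift=4)
    return cv2.GaussianBlur(cv2.resize(im,(n,n),interpolation=cv2.INTER_AREA).astype(float)/255,(0,0),.7)
def run(ss,p0):
    J=[]
    for s in ss:
        c=proj(s,[p0[:3]])[0].astype(int); x0,y0=c-[28,34]; n=56
        g=s['color'][y0:y0+n,x0:x0+n].min(2).astype(float); g=np.clip((g-110)/90,0,1)
        m0=render(s,p0,x0,y0,n)>.01; w=cv2.dilate(m0.astype(np.uint8),np.ones((7,7)))
        # ignore light band on the barrel and the through hole
        q=cv2.convexHull(proj(s,np.c_[p0[0]+.026*np.cos(a),p0[1]+.026*np.sin(a),0*a+p0[2]+.044]).astype(np.float32)-np.float32([x0,y0])); cv2.fillConvexPoly(w,q.astype(np.int32),0)
        J.append((s,x0,y0,n,g,w))
    sc=np.array([.002,.002,.002,.04,.04])
    f=lambda u:sum((w*(render(s,p0+u*sc,x0,y0,n)-g)**2).sum() for s,x0,y0,n,g,w in J)
    m=minimize(f,np.zeros(5),method='Powell',options=dict(maxiter=40)); return (p0+m.x*sc).round(4),round(f(np.zeros(5)),1),round(m.fun,1)
E
python3 - <<'E'
from sil import *
A,B=load('top0'),load('sc0'); C,D=load('t11'),load('s11')
for n,ss,p in(('table both',[A,B],[.4475,.1892,0,0,0]),('table scene',[B],[.4475,.1892,0,0,0]),('now both',[C,D],[.573,-.0495,.161,0,0]),('now scene',[D],[.573,-.0495,.161,0,0])): print(n,*run(ss,np.array(p,float)))
E
```

```text
table both [ 0.4464  0.1889  0.0051 -0.0564  0.1375] 50.7 29.6
table scene [ 0.4453  0.1887  0.0005 -0.013   0.0152] 22.1 11.3
now both [ 0.5729 -0.0506  0.1644 -0.0543  0.0937] 91.1 73.2
now scene [ 0.5724 -0.0504  0.1611 -0.0102  0.0093] 24.6 22.9
```

Using the scene camera alone, the ring reads level to within ~0.01 rad of the flat-on-table control. Its edge is at z≈0.161 (allowed 0.155–0.1655) and it is centred. The two-camera fit is biased for the control as well, so I discard it. Handing in.

```bash
python3 -c "
from h import *
print(r.finish_job(), r.get_obs()['time'])"
```

```text
the job is handed in; nothing more can be done
the job is handed in; nothing more can be done
```

The lens, spacer and filter are back in the barrel and the retaining ring is screwed down on them. I handed the job in at about 30 s of the 72 s allowed; no verdict was reported.

- **Stack:** each part went into the bore without resistance. Pictures after each drop showed it lying level on the one below, with the filter about flush with the rim.
- **Ring tightness:** I set the ring on the thread, let it settle, regripped and turned it clockwise. After the last regrip, resistance was there at once and torque rose to 0.79 N·m, a clamp of roughly 63 N. That is a little over the 0.6 N·m hand-tight figure and well under the 200 N limit.
- **Ring position:** the last check put its lower edge at about 161 mm, near the axis and level to within about 0.01 rad of the same ring flat on the table.

**Checks that disagreed:**
- **Sinking stopped early:** the gripper stopped sinking at about 150° of turning, well before any torque built up. The pads probably slipped on the collar at 80 N, so I regripped at 100–110 N. I can't say exactly how far the ring turned, and the clamp force is inferred from torque only.
- **Two-camera tilt fit:** it gave a false tilt even for the ring lying on the table, so I discarded it and used the scene camera alone.

I saw no contact with anything else on the table, but I did not re-measure those things at the end.

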